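# Seal the elution vials, load the shaker and set it going

## Task

Get the elution batch shaking: every vial on the bench needs its raised cap pressed fully down and has to stand upright, fully down, in a cutout of the shaker's foam insert, one vial to a cutout, with the lock pin still in its bore while you load. Once all of them are sealed and loaded, draw the red lock pin and park it hanging upright in the notch at the end of the shaker, and only then press the green start button all the way in. Leave the buffer bottle, the well plate and the card box where they are.

Things in the scene. Friction and masses are not known exactly. Their poses are not given: they have to be found in the camera images.
- vial_1_center (a point): squat, thick-bottomed square vial of milky plastic with a violet-blue press-on cap, upright on the bench at the start; this point lies on its axis 32 mm above its base, z up. Body 44 mm along its x, 34 mm along its y, 48 mm tall; cap 26 mm across and 14 mm tall on top, its top 64 mm above the vial's base when sealed, up to 70 mm when vented. About 70 g. May be absent (None).
- cap_1 (a joint): cap of vial 1, a tight press-on cap that slides straight up and down on the neck: its height above fully down, 0 = sealed against its stop, at most 0.006 m (vented); 0.004 to 0.006 at the start. Its grip on the neck takes about 6 N straight down on its top to overcome, all the way; it stays where it is left and never comes off. None if the vial is absent.
- vial_2_center (a point): vial 2, the same as vial 1. May be absent (None).
- cap_2 (a joint): cap of vial 2, as cap 1.
- vial_3_center (a point): vial 3, the same as vial 1. May be absent (None).
- cap_3 (a joint): cap of vial 3, as cap 1.
- vial_4_center (a point): vial 4, the same as vial 1. May be absent (None).
- cap_4 (a joint): cap of vial 4, as cap 1.
- cutout_1 (a point): mouth centre of one of four like cutouts in the dark grey foam on the shaker's platform, x along its long side. 48 x 38 mm, 16 mm deep, pale blue floor; holds any one vial upright, either way round; a seated vial's listed point is 16 mm above this one. The four lie in a 2 x 2 block: centres 66 mm apart along x, 76 mm along y. The foam's top stands 92 mm above the bench.
- cutout_2 (a point): cutout 2, the same as cutout 1.
- cutout_3 (a point): cutout 3, the same as cutout 1.
- cutout_4 (a point): cutout 4, the same as cutout 1.
- bore (a point): mouth of the platform's lock bore, on top of the aluminium lug at the platform's edge, 88 mm above the bench; upright bore 11 mm wide, 44 mm deep, through the lug into the base. While the pin is in it the platform cannot slide. x and y as the shaker's own.
- pin_knob (a point): lock pin with a red knob, upright in the bore at the start; this point is the middle of the knob, z up along the pin. Knob 16 mm across, 34 mm tall; below it a steel flange 19 mm across, 4 mm thick, its underside 21 mm below this point; then the shank, 8 mm across, 40 mm long. In the bore the flange rests on the lug (this point 21 mm above the bore's mouth). 60 g, lifts out freely.
- notch (a point): parking notch for the pin: U-shaped slot in a 6 mm aluminium bracket on the shaker's end, beyond its control panel; this point, on the bracket's top face 60 mm above the bench, is where the shank's axis belongs. Slot 11 mm wide along x, runs along y: open at -y (18 mm from here), closed 6 mm from here at +y; nothing beneath. Parked pin: flange on the bracket, pin_knob 21 mm above here.
- start (a joint): travel of the shaker's green start button: 0 = out, 0.006 m = fully pressed; springs back, about 5 N to press fully.
- start_top (a point): centre of the top face of the green start button, 24 mm across, pressed straight down; it stands 78 mm above the bench.
- platform (a joint): sliding of the shaker's platform along the shaker's x, 0 = middle, at most 0.008 m either way; stiff (2 N), held still (within 1.5 mm) while the pin is in the bore. The cutouts and the bore move with it.
- buffer_center (a point): bystander: buffer bottle, 60 mm across, 120 mm tall, blue cap; point at its centre, half-way up. Not to be disturbed.
- microplate_center (a point): bystander: white 96-well plate, 86 x 128 x 14 mm, lying flat; point at its centre. Not to be disturbed.
- cardbox_center (a point): bystander: clear open box of sample cards, 100 x 130 mm, about 70 mm tall with the cards; point 25 mm above its underside. Not to be disturbed.
Mind the look-alikes: they are no part of the job. Of the things that look like the part that bears pin_knob, the smallest one is meant.

How it is judged:
On the way, in this order (a step that is already met when the one before it is completed fails the run):
1. every vial present sealed and seated in the foam, with the lock pin still in its bore (x of vial_1_center in the frame of cutout_1 between -0.006 and 0.072 m and y of vial_1_center in the frame of cutout_1 between -0.006 and 0.082 m and z of vial_1_center in the frame of cutout_1 between 0.011 and 0.021 m and angle between each of vial_1_center, vial_2_center, vial_3_center, vial_4_center's own z axis and vertical below 0.12 rad and value of joint each of cap_1, cap_2, cap_3, cap_4 below 0.0015 m and x of vial_2_center in the frame of cutout_1 between -0.006 and 0.072 m and y of vial_2_center in the frame of cutout_1 between -0.006 and 0.082 m and z of vial_2_center in the frame of cutout_1 between 0.011 and 0.021 m and x of vial_3_center in the frame of cutout_1 between -0.006 and 0.072 m and y of vial_3_center in the frame of cutout_1 between -0.006 and 0.082 m and z of vial_3_center in the frame of cutout_1 between 0.011 and 0.021 m and x of vial_4_center in the frame of cutout_1 between -0.006 and 0.072 m and y of vial_4_center in the frame of cutout_1 between -0.006 and 0.082 m and z of vial_4_center in the frame of cutout_1 between 0.011 and 0.021 m and horizontal distance between pin_knob and bore below 0.006 m and z of pin_knob in the frame of bore below 0.03 m), for 0.3 s.
2. the lock pin drawn and parked upright in the notch (x of pin_knob in the frame of notch between -0.006 and 0.006 m and y of pin_knob in the frame of notch between -0.012 and 0.007 m and z of pin_knob in the frame of notch between 0.016 and 0.026 m and angle between pin_knob's own z axis and vertical below 0.15 rad), for 0.3 s.
3. the start button pressed in (value of joint start above 0.0045 m), for 0.05 s.
At the end, for the whole second after the job is handed in: Every vial present is upright (0.12 rad) and within 5 mm of fully down in a cutout, its cap less than 1.5 mm up; the pin hangs upright (0.15 rad) in the notch, flange within 5 mm of the bracket; after that the start button was pressed (4.5 mm) and let out; all at rest (all of step 2 and x of vial_1_center in the frame of cutout_1 between -0.006 and 0.072 m and y of vial_1_center in the frame of cutout_1 between -0.006 and 0.082 m and z of vial_1_center in the frame of cutout_1 between 0.011 and 0.021 m and angle between each of vial_1_center, vial_2_center, vial_3_center, vial_4_center's own z axis and vertical below 0.12 rad and value of joint each of cap_1, cap_2, cap_3, cap_4 below 0.0015 m and x of vial_2_center in the frame of cutout_1 between -0.006 and 0.072 m and y of vial_2_center in the frame of cutout_1 between -0.006 and 0.082 m and z of vial_2_center in the frame of cutout_1 between 0.011 and 0.021 m and x of vial_3_center in the frame of cutout_1 between -0.006 and 0.072 m and y of vial_3_center in the frame of cutout_1 between -0.006 and 0.082 m and z of vial_3_center in the frame of cutout_1 between 0.011 and 0.021 m and x of vial_4_center in the frame of cutout_1 between -0.006 and 0.072 m and y of vial_4_center in the frame of cutout_1 between -0.006 and 0.082 m and z of vial_4_center in the frame of cutout_1 between 0.011 and 0.021 m and linear speed of each of vial_1, vial_2, vial_3, vial_4, pin below 0.02 m/s and value of joint start below 0.002 m); the robot touches nothing.
It fails at once if the buffer bottle pushed more than 30 mm or tipped (distance of buffer_center from where it was at the start of the episode above 0.03 m or angle between buffer_center's own z axis and vertical above 0.5 rad).
It fails at once if the well plate pushed more than 30 mm or tipped (distance of microplate_center from where it was at the start of the episode above 0.03 m or angle between microplate_center's own z axis and vertical above 0.5 rad).
It fails at once if the card box pushed more than 30 mm or tipped (distance of cardbox_center from where it was at the start of the episode above 0.03 m or angle between cardbox_center's own z axis and vertical above 0.5 rad).
Of vial_1, vial_2, vial_3, vial_4 only 2 to 4 are there at a start; the rules pass over those that are not, and their reading is None.
At some moment in a run one of vial_1, vial_2, vial_3, vial_4 may be knocked a few centimetres aside while the robot is not near it.
It also fails if it takes over 210 s, if anything falls off the work surface, if the arm or the gripper's body presses on something with over 40 N, if the wrist force passes 120 N, or if a joint passes its speed limit or range.

## Robot

A 7-joint arm with a two-finger parallel gripper is mounted at the origin on the work surface. World frame = base frame: x ahead of the robot, y to its left, z up, the work surface at z = 0. Lengths are in m, angles in rad, forces in N, time in s.
With the tool pointing down it reaches from about 0.35 to 0.9 m from the base axis. Payload 8.1 kg.
Tool frame: the origin (TCP) lies on the centre line of the jaws, within the pads' length; the fingertips stand 17 mm ahead of it and the grasp point (between the pads) lies 2 mm behind it; z points along the fingers, x is the direction in which the jaws open and shut, and the axes are right-handed (so a half turn about z gives the same grasp; the last joint's range is limited). The gripper opens to 92 mm and grips with 3 to 60 N. Pads are 19 mm wide; open, the fingers measure 130 mm over their backs; the gripper's body (75 mm by 190 mm) begins 47 mm behind the grasp point.
Start: joints at [1.041, 0.434, 0.025, 1.573, -0.012, 1.134, -0.075], TCP at [0.259, -0.569, 0.244] pointing down, gripper open.
Joint ranges: [-2.62, 2.62], [-0.44, 2.09], [-1.27, 1.32], [0.08, 2.57], [-1.32, 4.46], [0.12, 2], [-2.74, 2.74]. Speed limits (rad/s): [2.22, 2.22, 3.01, 3.01, 3.14, 3.14, 3.14].

## Interface

Orientations are given as a 3x3 rotation matrix whose columns are the frame's x, y, z axes.
In Python, from rig import * gives the robot as it stands. The module is installed in compiled form; this text tells all that it offers.
- The arm moves only by the tool send_rows, never from a script. Its argument "commands" is text: rows parted by semicolons, each of 7 numbers parted by spaces: the opening, from 0 (shut) to 1 (fully open), then the shift along the tool's x, y, z in units of 25 mm (1.0 is 25 mm), then the turn, a rotation vector about the tool's x, y, z in units of 5 degrees (1.0 is 5 degrees). In form: claw tx ty tz rx ry rz; .... A call has 1 to 12 rows; each row shifts and turns the commanded pose from where the row before left it, along the tool's axes as they then stand; what a row does not reach is not made up. A row lasts 1/12 s, in which the tool goes at most 41.7 mm and 7.16 degrees, less where a joint would pass 70% of its speed; a pose out of reach is approached as far as the arm can. A call is refused whole if a number of a shift passes 1 or a number of a turn 1, either way. A call with a gripper value outside its range is refused whole. The fingers move at their own pace and stop on an object; "grip_force" is the grip in N (left out, the last holds). Time passes only in rows, so rows that do not move let the fingers close. It gives the time, the measured TCP pose, the force and the opening at its end, in the units of the state.
- observe(): the state, without advancing time (a new reading comes with each control period).
- snapshot(name): name is "scene" or "top"; returns a dict with "frame" (384x512x3 uint8, red, green, blue), "vertical_fov" (degrees; the focal length in pixels is half the picture's height over the tangent of half this angle, whatever the lens; pixels are square), "cx", "cy" (the principal point, pixels), "extrinsics" (4x4, takes a point from world to camera coordinates). Camera axes: x right, y up, looking along -z (the intrinsics and any distortion apply to the point x, -y, -z); pixel columns grow to the right and rows downward; lengths in m; the calibration is good to about 2 mm. A picture is of the moment at which its call begins. There is no depth.
- sign_off(): hands the job in, once; it reports no verdict.
The state is a dict: "time_s": time; "q": joint angles; "dq": joint speeds; "effort": joint torques, N m; "tool_pos": TCP position; "tool_rot": TCP orientation; "contact_force": force on the tool from outside, world axes, zero at the start; "torque": the same for the moment, N m; "grip_width": opening from 0.0 (shut) to 1.0 (fully open).
Only numpy, scipy, OpenCV 4.12 (cv2) and the standard library are available. Lean on these libraries where they do the work, as an engineer would, in place of code of your own. Each camera call takes 0.05 s, during which the arm holds its last target.

## Working session

There is one attempt and no reset: what is moved stays moved. The work goes in short steps, Python scripts to look and compute and a tool call to move; the robot and the scene stay as the last step left them, time stands still between calls to the robot, and variables do not carry over. Pictures are saved under pics/ and viewed, and the job is handed in when it is done.

Besides the shell and the picture viewer there is one more tool, called after ">>>" as name(argument=value, ...) on one line, values as JSON. send_rows: Moves the arm, as the interface text tells. Its arguments: {"type":"object","properties":{"commands":{"type":"string"},"grip_force":{"type":"number"}},"required":["commands"]}

```bash
mkdir -p pics; ls; python3 - <<'E'
from rig import *
import cv2,numpy as np
s=observe()
for k,v in s.items(): print(k,np.round(v,4).tolist())
for n in ("scene","top"):
    d=snapshot(n)
    cv2.imwrite(f"pics/{n}0.png",cv2.resize(d["frame"][:,:,::-1],(800,600),interpolation=cv2.INTER_CUBIC))
    print(n,{k:(np.round(v,4).tolist()) for k,v in d.items() if k!="frame"})
    print(list(d))
E
```

```text
pics
time_s 0.0
q [1.0414, 0.4352, 0.025, 1.5741, -0.0116, 1.134, -0.0751]
dq [0.0004, -0.0013, 0.0001, -0.0007, 0.001, -0.0008, 0.0003]
effort [0.0008, -66.7851, 0.9847, -31.4457, -0.0608, 0.0429, 0.0001]
tool_pos [0.2584, -0.5685, 0.2429]
tool_rot [[0.4139, -0.9103, -0.0008], [-0.9103, -0.4139, 0.0014], [-0.0016, 0.0002, -1.0]]
contact_force [0.0666, -0.4719, -0.3506]
torque [0.0129, 0.0354, 0.0405]
grip_width 1.0015
scene {'vertical_fov': 49.0792, 'cx': 249.164, 'cy': 195.096, 'extrinsics': [[0.0082, 0.9998, 0.0179, 0.0631], [-0.6648, -0.0079, 0.747, 0.3122], [0.747, -0.0181, 0.6646, -1.489], [0.0, 0.0, 0.0, 1.0]]}
['frame', 'vertical_fov', 'cx', 'cy', 'extrinsics']
top {'vertical_fov': 52.0051, 'cx': 250.5375, 'cy': 180.8462, 'extrinsics': [[0.0104, -0.9996, -0.0252, -0.0839], [0.9961, 0.0081, 0.0883, -0.583], [-0.0881, -0.026, 0.9958, -1.051], [0.0, 0.0, 0.0, 1.0]]}
['frame', 'vertical_fov', 'cx', 'cy', 'extrinsics']
```

View pics/scene0.png

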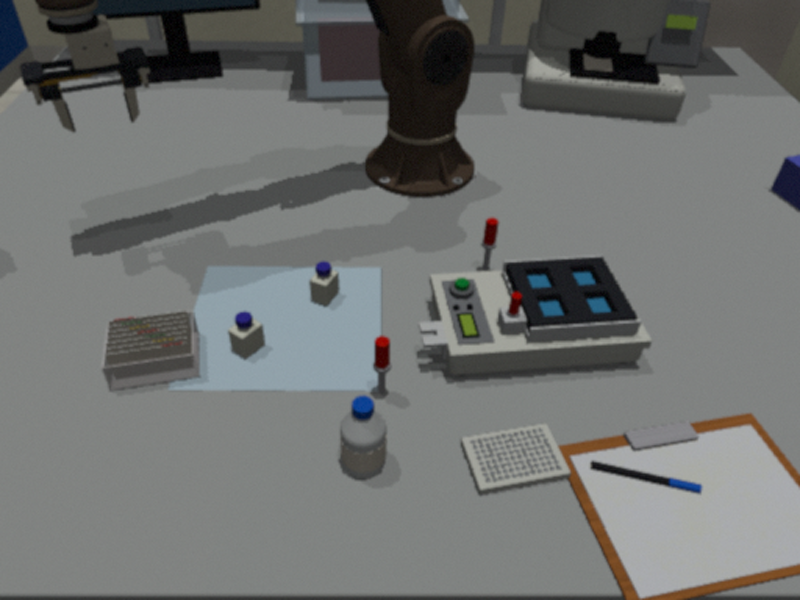

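View pics/top0.png

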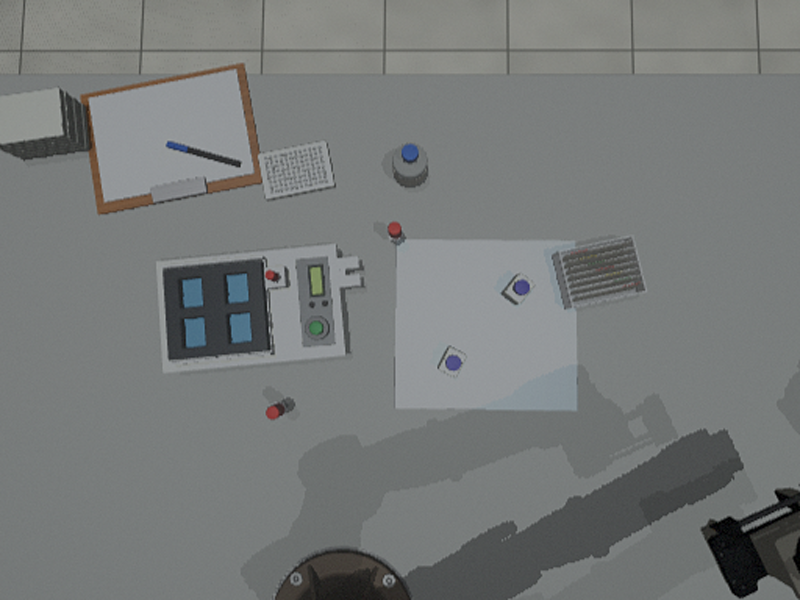

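```bash
cat > h.py <<'E'
from rig import *
import cv2,numpy as np
def cam(d):
    f=d["frame"].shape[0]/2/np.tan(np.radians(d["vertical_fov"]/2))
    return f,d["cx"],d["cy"],np.array(d["extrinsics"])
def ray(d,u,v):
    f,cx,cy,E=cam(d); R=E[:3,:3];t=E[:3,3]
    p=np.array([(u-cx)/f,-(v-cy)/f,-1.]); return -R.T@t, R.T@p
def onz(d,u,v,z):
    o,r=ray(d,u,v); return o+r*(z-o[2])/r[2]
def proj(d,P):
    f,cx,cy,E=cam(d); c=E[:3,:3]@np.array(P)+E[:3,3]
    return np.array([cx+f*c[0]/-c[2], cy-f*c[1]/-c[2]])
def tri(d1,p1,d2,p2):
    o1,r1=ray(d1,*p1);o2,r2=ray(d2,*p2);r1/=np.linalg.norm(r1);r2/=np.linalg.norm(r2)
    s=np.linalg.lstsq(np.stack([r1,-r2],1),o2-o1,rcond=None)[0]
    a=o1+r1*s[0];b=o2+r2*s[1]; return (a+b)/2,np.linalg.norm(a-b)
def blobs(img,lo,hi,amin=6):
    hsv=cv2.cvtColor(img,cv2.COLOR_RGB2HSV); m=cv2.inRange(hsv,lo,hi)
    n,l,st,c=cv2.connectedComponentsWithStats(m)
    return [(st[i,4],c[i].round(2).tolist(),st[i,:4].tolist()) for i in range(1,n) if st[i,4]>=amin],m
def crop(d,name,x0,y0,x1,y1,k):
    cv2.imwrite("pics/"+name,cv2.resize(d["frame"][y0:y1,x0:x1,::-1],None,fx=k,fy=k,interpolation=cv2.INTER_CUBIC))
E
python3 - <<'E'
from h import *
t=snapshot("top"); s=snapshot("scene")
np.savez("snap0.npz",t=t["frame"],s=s["frame"])
for n,d in (("top",t),("scene",s)):
    print(n)
    for nm,lo,hi in (("violet",(112,80,30),(135,255,255)),("red",(0,150,60),(6,255,255)),("green",(50,100,40),(80,255,255)),("lblue",(95,90,60),(110,255,255))):
        print(nm); [print("  ",b) for b in blobs(d["frame"],lo,hi)[0]]
crop(t,"c1.png",95,150,255,250,5)
crop(t,"c2.png",270,165,390,255,6)
E
```

```text
top
violet
   (np.int32(69), [333.61, 183.57], [329, 179, 10, 10])
   (np.int32(69), [289.8, 231.86], [285, 228, 10, 9])
red
   (np.int32(10), [171.5, 175.3], [170, 174, 5, 5])
   (np.int32(6), [171.5, 264.5], [171, 262, 3, 6])
green
   (np.int32(49), [201.59, 209.49], [198, 206, 8, 8])
lblue
   (np.int32(51), [262.06, 97.43], [257, 93, 11, 10])
   (np.int32(235), [151.75, 184.17], [145, 175, 14, 19])
   (np.int32(227), [122.85, 187.2], [117, 178, 13, 19])
   (np.int32(241), [153.55, 209.58], [147, 200, 14, 20])
   (np.int32(233), [124.55, 212.36], [118, 203, 14, 20])
scene
violet
   (np.int32(396), [504.91, 115.64], [494, 99, 18, 35])
   (np.int32(72), [206.49, 171.53], [202, 167, 10, 10])
   (np.int32(90), [155.63, 204.24], [151, 199, 10, 11])
red
   (np.int32(38), [314.71, 143.55], [312, 140, 6, 11])
   (np.int32(34), [330.03, 189.15], [327, 186, 7, 7])
   (np.int32(54), [244.37, 219.07], [240, 216, 9, 7])
   (np.int32(8), [245.38, 227.0], [243, 225, 5, 4])
green
   (np.int32(56), [295.11, 181.54], [291, 178, 9, 8])
lblue
   (np.int32(188), [7.71, 22.06], [0, 4, 17, 36])
   (np.int32(10), [2.2, 26.4], [0, 25, 5, 3])
   (np.int32(114), [344.41, 179.83], [337, 175, 16, 10])
   (np.int32(105), [373.22, 177.87], [366, 174, 15, 9])
   (np.int32(124), [382.68, 195.05], [375, 190, 16, 11])
   (np.int32(133), [352.17, 197.06], [345, 192, 16, 11])
   (np.int32(139), [231.81, 259.5], [225, 253, 14, 15])
   (np.int32(82), [437.63, 310.07], [428, 306, 20, 9])
```

View pics/c1.png

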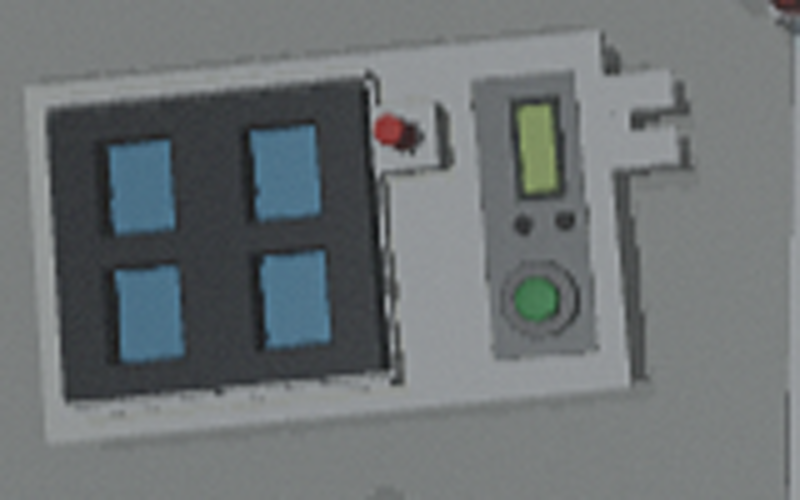

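View pics/c2.png

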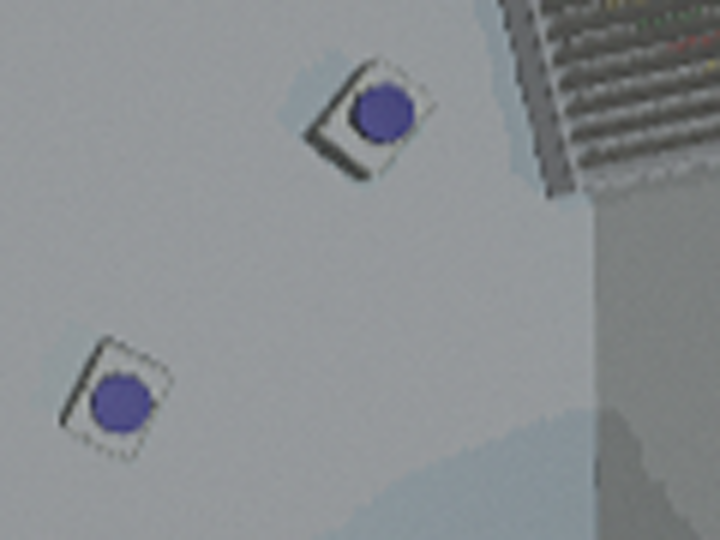

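```bash
python3 - <<'E'
from h import *
t=snapshot("top"); s=snapshot("scene")
for n,d in (("top",t),("scene",s)):
    E=np.array(d["extrinsics"]); print(n,"cam at",-E[:3,:3].T@E[:3,3])
def pr(*a): print(*[np.round(x,4).tolist() if not isinstance(x,str) else x for x in a])
# button, caps
for nm,pt,ps,z in (("btn",(201.59,209.49),(295.11,181.54),.078),("vA",(333.61,183.57),(155.63,204.24),.066),("vB",(289.8,231.86),(206.49,171.53),.066)):
    pr(nm,"top",onz(t,*pt,z),"scene",onz(s,*ps,z),"tri",*tri(t,pt,s,ps))
# vial mask: warm & bright
for n,d,bx in (("top",t,[(318,170,350,200),(275,218,305,248)]),):
    f=cv2.resize(d["frame"],None,fx=6,fy=6,interpolation=cv2.INTER_CUBIC).astype(int)
    for b in bx:
        x0,y0,x1,y1=[6*k for k in b]; g=f[y0:y1,x0:x1]
        print(g.reshape(-1,3).mean(0), g[90:100:4,60:140:10].tolist())
crop(t,"vA.png",318,168,350,200,18);crop(t,"vB.png",275,216,307,248,18)
crop(s,"vAs.png",138,190,174,230,14);crop(s,"vBs.png",190,160,226,200,14)
a=[cv2.imread(f"pics/{k}.png") for k in ("vA","vB","vAs","vBs")]
cv2.imwrite("pics/v4.png",cv2.resize(np.vstack([np.hstack([cv2.resize(x,(500,500)) for x in a[:2]]),np.hstack([cv2.resize(x,(500,500)) for x in a[2:]])]),(600,600)))
E
```

```text
top cam at [ 0.48905722 -0.10645363  1.09592286]
scene cam at [ 1.31927885 -0.08758532  0.75519724]
btn top [0.5036, 0.0461, 0.078] scene [0.5053, 0.0472, 0.078] tri [0.5037, 0.0469, 0.0766] 0.0011
vA top [0.5748, -0.2967, 0.066] scene [0.5802, -0.293, 0.066] tri [0.575, -0.296, 0.0613] 0.0031
vB top [0.4483, -0.1827, 0.066] scene [0.453, -0.1801, 0.066] tri [0.4481, -0.1818, 0.0621] 0.0024
[135.45477431 139.56712963 145.6072338 ] [[[99, 102, 101], [55, 58, 88], [79, 78, 132], [76, 75, 127], [76, 74, 127], [72, 74, 125], [63, 61, 124], [142, 146, 142]], [[116, 120, 118], [50, 52, 70], [80, 78, 134], [78, 77, 129], [77, 75, 128], [71, 72, 124], [72, 70, 122], [138, 143, 140]], [[148, 152, 150], [46, 47, 59], [82, 81, 136], [78, 77, 129], [78, 77, 129], [73, 73, 124], [81, 82, 117], [131, 140, 137]]]
[138.81842593 142.68524691 148.91669753] [[[106, 108, 117], [85, 84, 142], [81, 81, 134], [82, 82, 134], [80, 80, 132], [81, 80, 130], [87, 89, 112], [139, 144, 144]], [[117, 120, 121], [79, 78, 138], [81, 81, 132], [82, 81, 133], [79, 80, 131], [81, 80, 133], [105, 108, 123], [145, 151, 154]], [[124, 127, 126], [71, 71, 128], [80, 80, 132], [81, 79, 131], [80, 80, 131], [77, 76, 133], [108, 111, 121], [149, 157, 160]]]
```

View pics/v4.png

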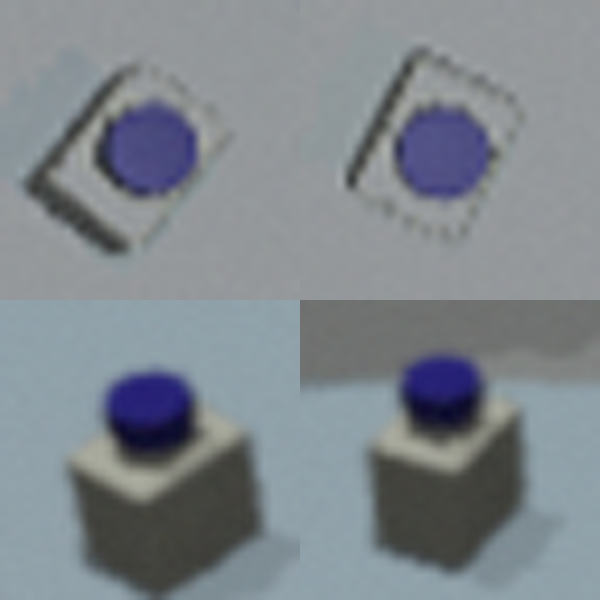

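```bash
python3 - <<'E'
from h import *
t=snapshot("top"); s=snapshot("scene")
def sc(d,pts,x0,y0,kx,ky,z): return np.array([onz(d,x0+(a+.5)/kx-.5,y0+(b+.5)/ky-.5,z) for a,b in pts])[:,:2]
A=sc(s,[(68,160),(145,200),(245,135)],138,190,300/36,300/40,.048)
B=sc(s,[(72,150),(155,170),(222,108)],190,160,300/36,300/40,.048)
At=sc(t,[(47,178),(135,62),(228,135),(130,245)],318,168,300/32,300/32,.048)
Bt=sc(t,[(120,50),(222,108),(162,240),(52,185)],275,216,300/32,300/32,.048)
for n,Q in (("A",A),("B",B),("At",At),("Bt",Bt)):
    print(n,Q.round(4).tolist()); d=np.diff(Q,axis=0)
    print([(round(np.hypot(*v)*1e3,1),round(np.degrees(np.arctan2(v[1],v[0])),1)) for v in d], "ctr", Q.mean(0) if len(Q)==4 else (Q[0]+Q[2])/2)
# cutouts
hsv=cv2.cvtColor(cv2.resize(t["frame"],None,fx=8,fy=8,interpolation=cv2.INTER_CUBIC),cv2.COLOR_RGB2HSV)
m=cv2.inRange(hsv,(95,80,50),(112,255,255)); m[:1300]=0;m[1800:]=0;m[:,:900]=0;m[:,1360:]=0
cs,_=cv2.findContours(m,cv2.RETR_EXTERNAL,cv2.CHAIN_APPROX_NONE)
C=[]
for c in cs:
    if cv2.contourArea(c)<4000: continue
    r=cv2.boxPoints(cv2.minAreaRect(c)); r=(r+.5)/8-.5
    # left/right, up/down
    ce=r.mean(0); 
    L=r[r[:,0]<ce[0]].mean(0);R=r[r[:,0]>ce[0]].mean(0);U=r[r[:,1]<ce[1]].mean(0);D=r[r[:,1]>ce[1]].mean(0)
    y=(onz(t,*L,.076)[1]+onz(t,*R,.092)[1])/2
    # camera x .489: D edge/U edge
    xD=onz(t,*D,.092 if False else .076)[0]; xU=onz(t,*U,.076)[0]
    xD2=onz(t,*D,.092)[0]; xU2=onz(t,*U,.092)[0]
    cx=onz(t,*ce,.076)[0]
    print("cut",ce.round(2),"y",y,"w",onz(t,*L,.076)[1]-onz(t,*R,.092)[1],"x76",(xD+xU)/2,"h76",xU-xD,"x92",(xD2+xU2)/2,xU2-xD2, cv2.minAreaRect(c)[2])
E
```

```text
A [[0.5848, -0.3184], [0.6028, -0.2934], [0.5725, -0.269]]
[(np.float64(30.9), np.float64(54.2)), (np.float64(38.9), np.float64(141.3))] ctr [ 0.57863454 -0.2937439 ]
B [[0.4646, -0.202], [0.4751, -0.1751], [0.4404, -0.1559]]
[(np.float64(28.9), np.float64(68.5)), (np.float64(39.7), np.float64(151.0))] ctr [ 0.45248969 -0.17891414]
At [[0.5681, -0.2707], [0.6014, -0.2958], [0.5808, -0.3219], [0.5493, -0.294]]
[(np.float64(41.7), np.float64(-37.0)), (np.float64(33.2), np.float64(-128.3)), (np.float64(42.0), np.float64(138.5))] ctr [ 0.57488117 -0.29561436]
Bt [[0.4763, -0.1775], [0.4603, -0.2062], [0.4233, -0.1894], [0.4383, -0.1585]]
[(np.float64(32.8), np.float64(-119.1)), (np.float64(40.6), np.float64(155.6)), (np.float64(34.3), np.float64(64.2))] ctr [ 0.44956571 -0.18291823]
cut [124.4  212.34] y 0.24535337197358287 w 0.039859333256697244 x76 0.49428408397342843 h76 0.05006655018363004 x92 0.49420208769571683 0.04928113313207394 85.55876159667969
cut [153.55 209.48] y 0.1697601590429601 w 0.039629972791201784 x76 0.5024871969820881 h76 0.04955042994532943 x92 0.5022765146892785 0.04877310950986391 84.64418029785156
cut [122.73 187.02] y 0.2522930147690203 w 0.039977693974965284 x76 0.560352123371116 h76 0.049078245019859135 x92 0.5592336873044534 0.048308331966979146 86.3086166381836
cut [151.63 184.08] y 0.17690062989123073 w 0.039875384690194415 x76 0.5687126265390577 h76 0.048871415765836534 x92 0.5674630354053174 0.0481047473388051 85.08343505859375
```

>>> send_rows(commands="1 0 0 0 0 0 1;1 0 0 0 0 0 1;1 0 0 0 0 0 1;1 0 0 0 0 0 1;1 0 0 0 0 0 1;1 0 0 0 0 0 1;1 0 0 0 0 0 1;1 0 0 0 0 0 1;1 0 0 0 0 0 1;1 0 0 0 0 0 1;1 0 0 0 0 0 0.18", grip_force=15)

```text
time_s: 1.32
tool_pos: [0.2588, -0.5689, 0.2437]
tool_rot: [[-0.449, -0.893, -0.0], [-0.893, 0.449, -0.0], [0.0, 0.0, -1.0]]
contact_force: [-0.3, -0.3, 0.3]
grip_width: 1.001
```

```bash
cat > go.py <<'E'
import sys
from h import *
# go.py x y z yaw : print tool-frame delta in units
x,y,z,yaw=map(float,sys.argv[1:5])
s=observe(); R=np.array(s["tool_rot"]);p=np.array(s["tool_pos"])
cy=np.degrees(np.arctan2(R[1,0],R[0,0]))
print("t",round(s["time_s"],2),"pos",p.round(4),"yaw",cy.round(2),"tilt z",R[:,2].round(4),"F",np.round(s["contact_force"],2),"g",round(s["grip_width"],3),"q",np.round(s["q"],2))
print("units",(R.T@(np.array([x,y,z])-p)/.025).round(3),"rz units",((cy-yaw+180)%360-180)/5)
E
python3 go.py 0.449 -0.1818 0.18 -116.5
```

```text
t 1.32 pos [ 0.2588 -0.5689  0.2437] yaw -116.68 tilt z [-0. -0. -1.] F [-0.29 -0.29  0.27] g 1.001 q [ 0.9   0.44  0.23  1.59 -0.11  1.13 -0.88]
units [-17.251   0.157   2.548] rz units -0.03689579704494008
```

>>> send_rows(commands="1 -1 0 0 0 0 0;1 -1 0 0 0 0 0;1 -1 0 0 0 0 0;1 -1 0 0 0 0 0;1 -1 0 0 0 0 0;1 -1 0 0 0 0 0;1 -1 0 0 0 0 0;1 -1 0 0 0 0 0;1 -1 0 0 0 0 0;1 -1 0 0 0 0 0;1 -1 0 0 0 0 0;1 -1 0 0 0 0 0")

```text
time_s: 2.32
tool_pos: [0.3927, -0.2993, 0.2439]
tool_rot: [[-0.443, -0.896, 0.0], [-0.896, 0.443, -0.0], [0.0, -0.0, -1.0]]
contact_force: [0.4, 0.4, 0.0]
grip_width: 0.999
```

>>> send_rows(commands="1 -1 0 0.4 0 0 0;1 -1 0 0.4 0 0 0;1 -1 0 0.4 0 0 0;1 -1 0 0.4 0 0 0;1 -1 0 0.4 0 0 0;1 -0.25 0.16 0.55 0 0 0;1 0 0 0 0 0 0;1 0 0 0 0 0 0")

```text
time_s: 2.98
tool_pos: [0.4467, -0.181, 0.1798]
tool_rot: [[-0.443, -0.896, -0.001], [-0.896, 0.443, 0.0], [0.001, 0.001, -1.0]]
contact_force: [-0.6, -0.2, 0.9]
grip_width: 1.002
```

```bash
python3 go.py 0.449 -0.1818 0.036 -116.5; python3 - <<'E'
from h import *
t=snapshot("top"); s=snapshot("scene")
crop(t,"t1.png",230,150,390,270,5);crop(s,"s1.png",120,90,280,250,5)
for d,n in ((t,"t"),(s,"s")): print(n,[b for b in blobs(d["frame"],(112,80,30),(135,255,255))[0]])
E
```

```text
t 2.98 pos [ 0.4467 -0.181   0.1798] yaw -116.32 tilt z [-0.0015  0.     -1.    ] F [-0.58 -0.16  0.87] g 1.002 q [ 0.26  0.28  0.02  1.99 -0.01  0.87 -1.75]
units [-0.017 -0.103  5.752] rz units 0.03697246743763003
t [(np.int32(69), [333.57, 183.48], [329, 179, 10, 10])]
s [(np.int32(396), [504.91, 115.64], [494, 99, 18, 35]), (np.int32(70), [206.5, 171.8], [202, 168, 10, 9]), (np.int32(90), [155.63, 204.24], [151, 199, 10, 11])]
```

View pics/t1.png

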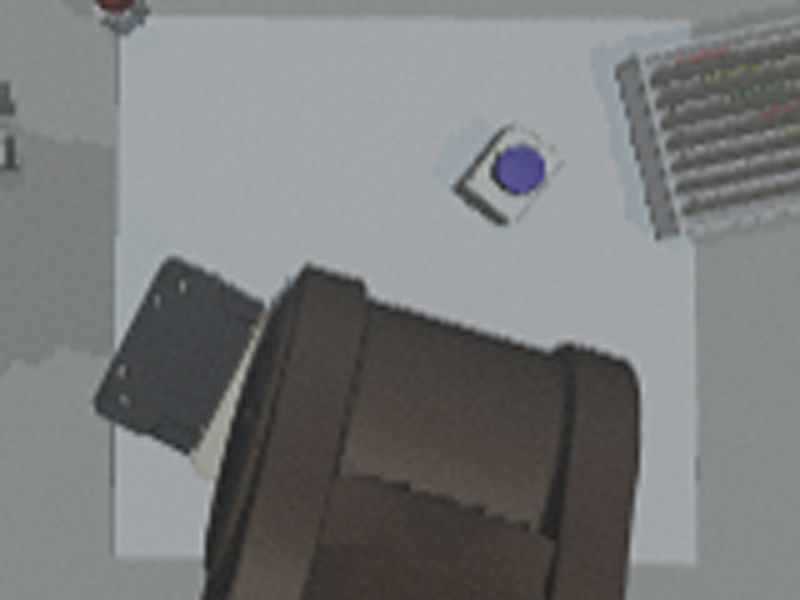

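View pics/s1.png

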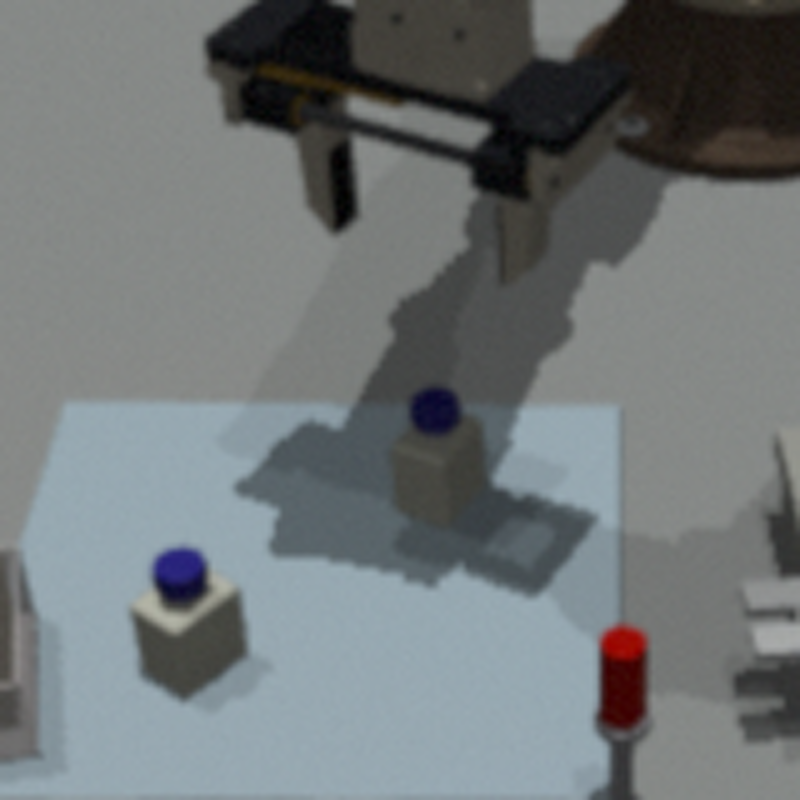

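>>> send_rows(commands="1 0 -0.1 1 0 0 0;1 0 0 1 0 0 0;1 0 0 1 0 0 0;1 0 0 0.8 0 0 0;1 0 0 0 0 0 0;1 0 0 0 0 0 0")

```text
time_s: 3.58
tool_pos: [0.449, -0.1832, 0.0852]
tool_rot: [[-0.447, -0.895, -0.001], [-0.895, 0.447, -0.0], [0.001, 0.001, -1.0]]
contact_force: [0.9, -0.2, 1.2]
grip_width: 1.003
```

```bash
python3 go.py 0.449 -0.1818 0.036 -116.5; python3 - <<'E'
from h import *
s=snapshot("scene")
crop(s,"s2.png",150,90,280,220,6)
E
```

```text
t 3.58 pos [ 0.449  -0.1832  0.0852] yaw -116.52 tilt z [-1.1e-03 -1.0e-04 -1.0e+00] F [ 0.85 -0.17  1.18] g 1.003 q [ 0.26  0.42  0.02  2.08 -0.01  0.64 -1.75]
units [-0.05   0.024  1.968] rz units -0.004325346727898705
```

View pics/s2.png

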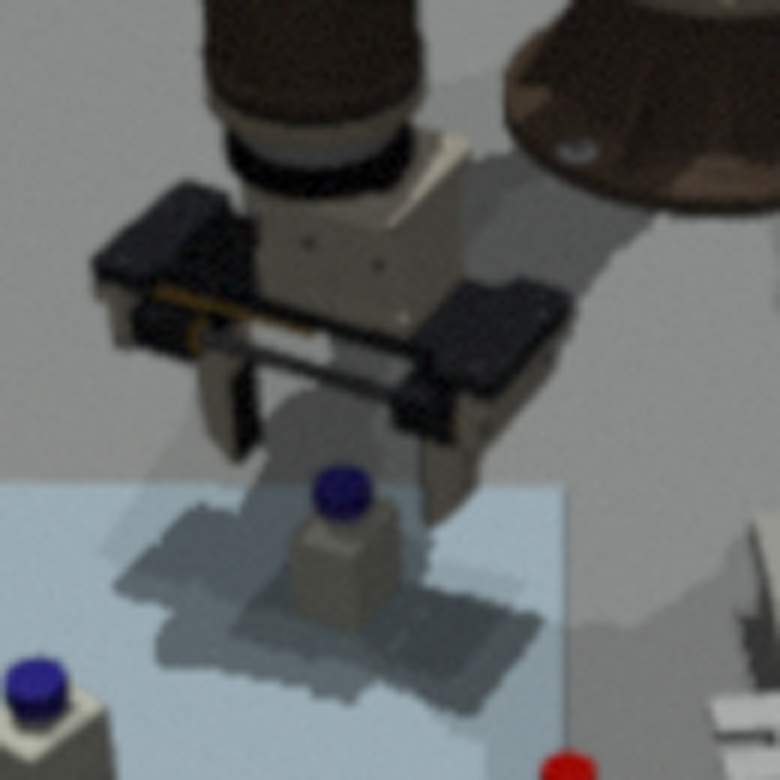

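>>> send_rows(commands="1 0 0 1 0 0 0;1 0 0 0.96 0 0 0;1 0 0 0 0 0 0;0.5 0 0 0 0 0 0;0.5 0 0 0 0 0 0;0.5 0 0 0 0 0 0;0.2 0 0 0 0 0 0;0.2 0 0 0 0 0 0;0.2 0 0 0 0 0 0;0.2 0 0 0 0 0 0;0.2 0 0 0 0 0 0;0.2 0 0 0 0 0 0", grip_force=15)

```text
time_s: 4.63
tool_pos: [0.4494, -0.1822, 0.036]
tool_rot: [[-0.445, -0.895, -0.0], [-0.895, 0.445, -0.0], [0.0, 0.0, -1.0]]
contact_force: [-0.2, 0.0, 0.3]
grip_width: 0.399
```

```bash
python3 go.py 0.449 -0.1818 0.036 -116.5; python3 - <<'E'
from h import *
s=snapshot("scene")
crop(s,"s3.png",150,90,280,220,6)
E
```

```text
t 4.63 pos [ 0.4494 -0.1822  0.036 ] yaw -116.45 tilt z [-1.e-04 -0.e+00 -1.e+00] F [-0.24  0.03  0.29] g 0.399 q [ 0.27  0.5   0.01  2.12 -0.01  0.52 -1.75]
units [-0.005  0.023  0.   ] rz units 0.010635426820704197
```

View pics/s3.png

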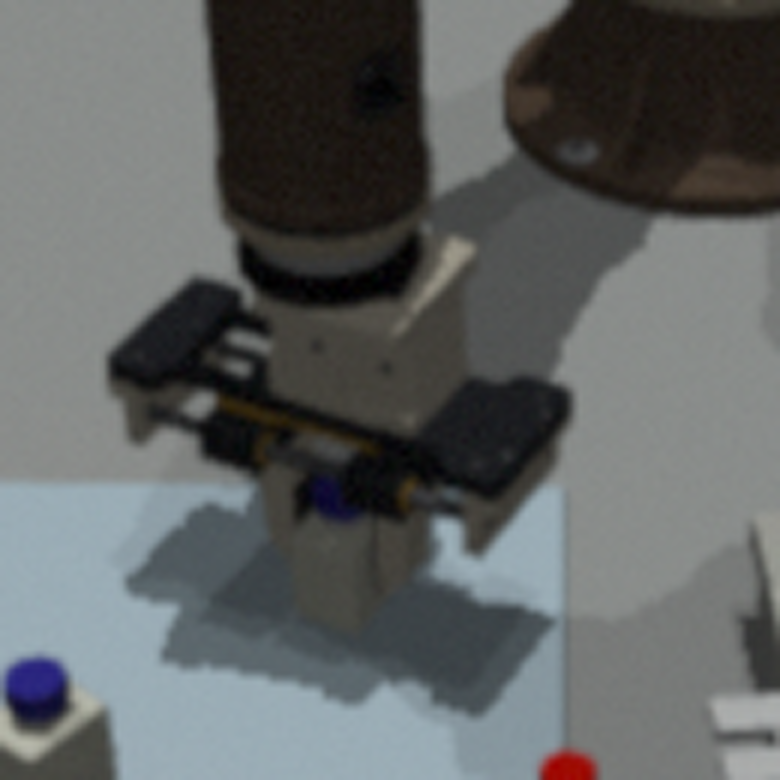

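>>> send_rows(commands="0.2 0 0 0 0 0 0;0.2 0 0 0 0 0 0;0.2 0 0 0 0 0 0;0.2 0 0 0 0 0 0", grip_force=20)

```text
time_s: 5.02
tool_pos: [0.4494, -0.1822, 0.036]
tool_rot: [[-0.445, -0.895, -0.0], [-0.895, 0.445, -0.0], [0.0, 0.0, -1.0]]
contact_force: [0.3, -0.1, 1.2]
grip_width: 0.372
```

>>> send_rows(commands="0.2 0 0 -0.5 0 0 0;0.2 0 0 -1 0 0 0;0.2 0 0 -1 0 0 0;0.2 0 0 -1 0 0 0;0.2 0 0 -1 0 0 0;0.2 0 0 -1 0 0 0;0.2 0 0 -1 0 0 0")

```text
time_s: 5.6
tool_pos: [0.4491, -0.182, 0.1996]
tool_rot: [[-0.445, -0.895, -0.0], [-0.895, 0.445, 0.0], [0.0, 0.0, -1.0]]
contact_force: [1.3, -0.4, -0.1]
grip_width: 0.371
```

```bash
python3 go.py 0.560 0.2525 0.2 -83.9; python3 - <<'E'
from h import *
s=snapshot("scene")
crop(s,"s4.png",150,60,280,190,6)
E
```

```text
t 5.6 pos [ 0.4491 -0.182   0.1996] yaw -116.45 tilt z [-3.e-04  1.e-04 -1.e+00] F [ 1.31 -0.38 -0.11] g 0.371 q [ 0.25  0.25  0.02  1.97 -0.01  0.92 -1.75]
units [-1.7538e+01  3.7690e+00 -1.5000e-02] rz units -6.509697886950198
```

View pics/s4.png

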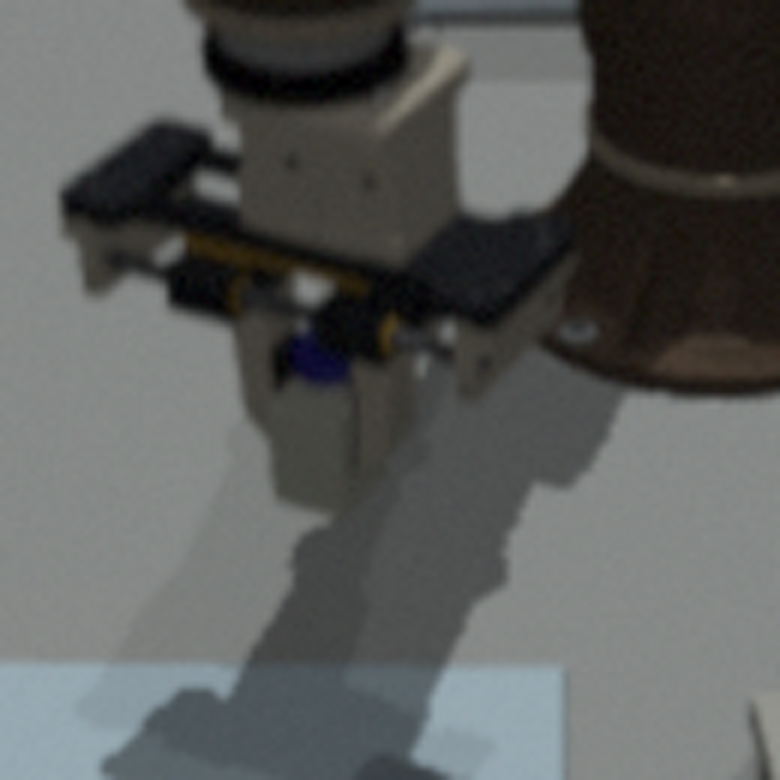

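>>> send_rows(commands="0.2 0 0 -0.1 0 0 -1;0.2 0 0 0 0 0 -1;0.2 0 0 0 0 0 -1;0.2 0 0 0 0 0 -1;0.2 0 0 0 0 0 -1;0.2 0 0 0 0 0 -1;0.2 0 0 0 0 0 -0.5;0.2 0 0 0 0 0 0")

```text
time_s: 6.32
tool_pos: [0.4492, -0.1821, 0.2006]
tool_rot: [[0.107, -0.994, -0.0], [-0.994, -0.107, 0.0], [-0.0, 0.0, -1.0]]
contact_force: [-0.5, -0.1, -2.0]
grip_width: 0.373
```

```bash
python3 go.py 0.560 0.2525 0.2 -83.9
```

```text
t 6.32 pos [ 0.4492 -0.1821  0.2006] yaw -83.83 tilt z [-5.e-04  2.e-04 -1.e+00] F [-0.52 -0.15 -1.99] g 0.373 q [ 0.34  0.26 -0.08  1.96  0.02  0.93 -1.21]
units [-16.808  -6.274   0.027] rz units 0.01350015710770549
```

>>> send_rows(commands="0.2 -0.9 -0.35 0 0 0 0;0.2 -0.9 -0.35 0 0 0 0;0.2 -0.9 -0.35 0 0 0 0;0.2 -0.9 -0.35 0 0 0 0;0.2 -0.9 -0.35 0 0 0 0;0.2 -0.9 -0.35 0 0 0 0;0.2 -0.9 -0.35 0 0 0 0;0.2 -0.9 -0.35 0 0 0 0;0.2 -0.9 -0.35 0 0 0 0;0.2 -0.9 -0.35 0 0 0 0;0.2 -0.9 -0.35 0 0 0 0;0.2 -0.9 -0.35 0 0 0 0")

```text
time_s: 7.32
tool_pos: [0.5254, 0.0986, 0.2007]
tool_rot: [[0.103, -0.995, -0.0], [-0.995, -0.103, -0.0], [0.0, 0.0, -1.0]]
contact_force: [1.5, 0.2, -1.2]
grip_width: 0.367
```

>>> send_rows(commands="0.2 -0.9 -0.35 0 0 0 0;0.2 -0.9 -0.35 0 0 0 0;0.2 -0.9 -0.35 0 0 0 0;0.2 -0.9 -0.35 0 0 0 0;0.2 -0.9 -0.35 0 0 0 0;0.2 -0.9 -0.35 0 0 0 0;0.2 -0.6 0.02 0 0 0 0;0.2 0 0 0 0 0 0;0.2 0 0 0 0 0 0;0.2 0 0 0 0 0 0")

```text
time_s: 8.15
tool_pos: [0.5611, 0.2507, 0.2007]
tool_rot: [[0.104, -0.995, -0.0], [-0.995, -0.104, -0.001], [0.001, 0.001, -1.0]]
contact_force: [0.3, -0.6, -1.2]
grip_width: 0.371
```

```bash
python3 go.py 0.560 0.2525 0.128 -83.9; python3 - <<'E'
from h import *
t=snapshot("top"); s=snapshot("scene")
crop(t,"t5.png",90,130,250,250,5);crop(s,"s5.png",260,70,430,230,4)
E
```

```text
t 8.15 pos [0.5611 0.2507 0.2007] yaw -84.03 tilt z [-4.0e-04 -1.3e-03 -1.0e+00] F [ 0.27 -0.58 -1.21] g 0.371 q [-0.36  0.47 -0.22  1.64  0.11  1.05 -2.08]
units [-0.081  0.035  2.907] rz units -0.026675132337447848
```

View pics/t5.png

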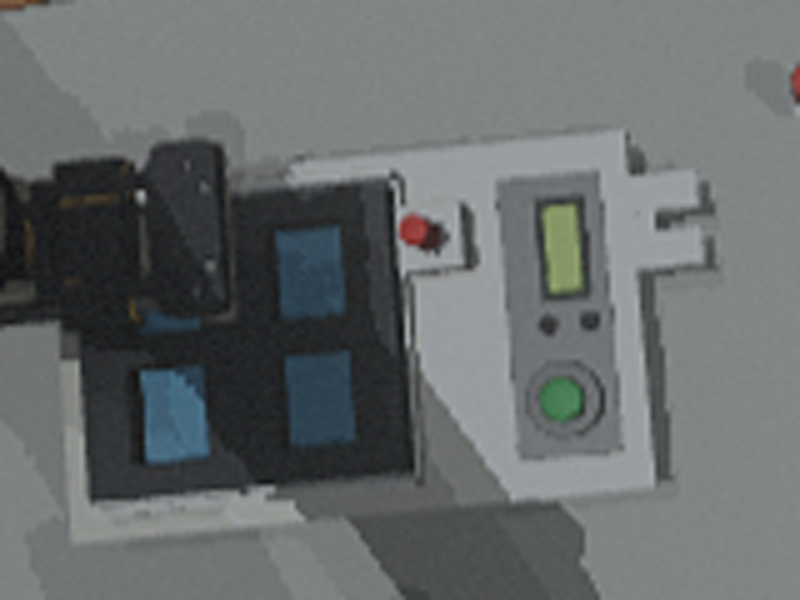

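View pics/s5.png

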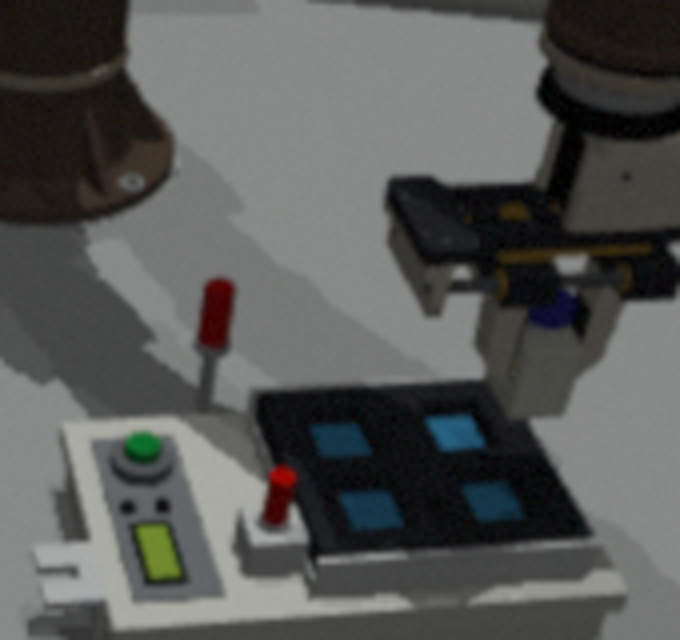

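>>> send_rows(commands="0.2 -0.08 0.04 0.9 0 0 0;0.2 0 0 0.9 0 0 0;0.2 0 0 0.9 0 0 0;0.2 0 0 0 0 0 0;0.2 0 0 0 0 0 0;0.2 0 0 0 0 0 0")

```text
time_s: 8.75
tool_pos: [0.5609, 0.2536, 0.1348]
tool_rot: [[0.104, -0.995, 0.001], [-0.995, -0.104, 0.0], [-0.0, -0.001, -1.0]]
contact_force: [0.6, 0.4, -0.8]
grip_width: 0.37
```

```bash
python3 go.py 0.560 0.2525 0.112 -83.9; python3 - <<'E'
from h import *
t=snapshot("top"); s=snapshot("scene")
crop(s,"s6.png",330,130,430,220,8)
ps=[proj(s,(0.560+a*np.cos(.1065)-b*np.sin(.1065),0.2525+a*np.sin(.1065)+b*np.cos(.1065),.092)) for a,b in ((.024,.019),(.024,-.019),(-.024,-.019),(-.024,.019))]
print([((p-[330,130])*8).round() for p in ps])
E
```

```text
t 8.75 pos [0.5609 0.2536 0.1348] yaw -84.01 tilt z [ 1.3e-03  5.0e-04 -1.0e+00] F [ 0.59  0.38 -0.77] g 0.37 q [-0.37  0.54 -0.21  1.71  0.14  0.91 -2.1 ]
units [0.042 0.04  0.91 ] rz units -0.02127103231416072
[array([511., 548.]), array([388., 556.]), array([334., 451.]), array([453., 443.])]
```

View pics/s6.png

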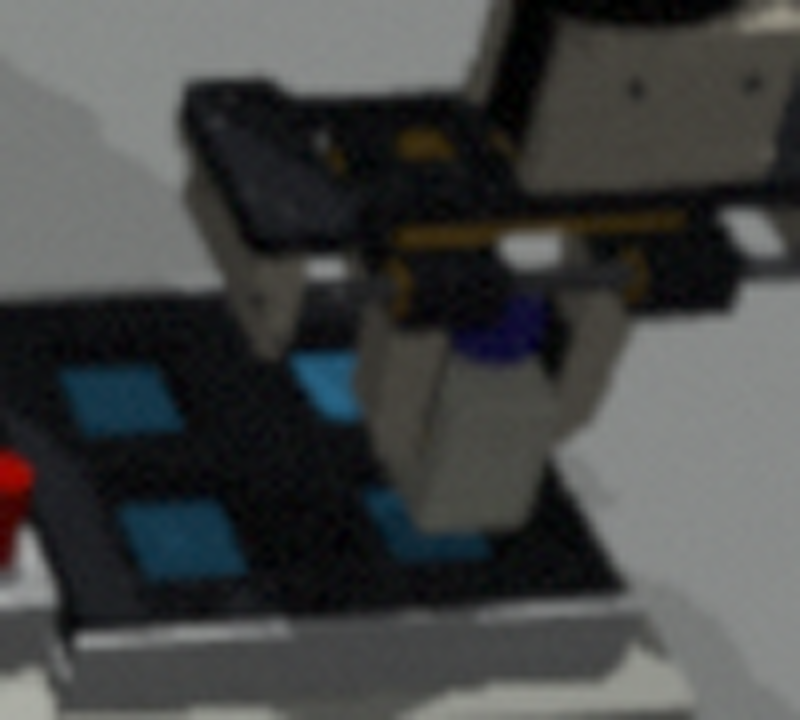

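```bash
python3 - <<'E'
from h import *
s=snapshot("scene")
def cp(x,y): return 330+(x+.5)/8-.5,130+(y+.5)/8-.5
for n,p in (("vial FL",(415,531)),("vial FR",(530,526))):
    print(n,onz(s,*cp(*p),.0988)[:2].round(4))
R=np.array([[np.cos(.105),-np.sin(.105)],[np.sin(.105),np.cos(.105)]])
for a,b in ((.022,-.017),(.022,.017)): print("pred",np.array([.5609,.2536])+R@[a,b], (proj(s,[*(np.array([.5609,.2536])+R@[a,b]),.0988])-[330,130])*8)
hsv=cv2.cvtColor(cv2.resize(s["frame"][130:220,250:430],None,fx=8,fy=8,interpolation=cv2.INTER_CUBIC),cv2.COLOR_RGB2HSV)
m=cv2.inRange(hsv,(95,110,40),(112,255,255))
cs,_=cv2.findContours(m,cv2.RETR_EXTERNAL,cv2.CHAIN_APPROX_NONE)
for c in cs:
    if cv2.contourArea(c)<1500: continue
    q=cv2.approxPolyDP(c,10,True)[:,0]
    print(cv2.contourArea(c),"scenecrop",(q-[640,0]).tolist(),[onz(s,*(250+(a+.5)/8-.5,130+(b+.5)/8-.5),.092)[:2].round(4).tolist() for a,b in q])
E
```

```text
vial FL [0.5808 0.2429]
vial FR [0.5781 0.2779]
pred [0.58456056 0.23899938] [401.29214836 535.93388033]
pred [0.58099711 0.27281213] [512.13460263 528.77433749]
7853.0 scenecrop [[121, 510], [147, 579], [245, 572], [215, 503]] [[0.5647, 0.1597], [0.5953, 0.1619], [0.5919, 0.1915], [0.5612, 0.1888]]
3509.0 scenecrop [[365, 494], [400, 558], [485, 552], [480, 535], [415, 532], [390, 488]] [[0.5565, 0.2352], [0.5852, 0.239], [0.5823, 0.265], [0.5747, 0.2655], [0.5736, 0.2463], [0.5536, 0.2435]]
6595.0 scenecrop [[181, 420], [152, 368], [61, 374], [90, 436]] [[0.5223, 0.186], [0.4968, 0.1817], [0.5002, 0.1523], [0.5304, 0.1563]]
3994.0 scenecrop [[292, 353], [319, 417], [359, 422], [354, 354]] [[0.4886, 0.2278], [0.5203, 0.2294], [0.5225, 0.2413], [0.4889, 0.2475]]
```

>>> send_rows(commands="0.2 0.056 -0.035 0 0 0 0;0.2 0 0 0.15 0 0 0;0.2 0 0 0.15 0 0 0;0.2 0 0 0.1 0 0 0;0.2 0 0 0 0 0 0")

```text
time_s: 9.32
tool_pos: [0.5606, 0.2524, 0.1226]
tool_rot: [[0.105, -0.994, -0.001], [-0.994, -0.105, -0.001], [0.001, 0.001, -1.0]]
contact_force: [0.9, -0.9, -0.5]
grip_width: 0.368
```

```bash
python3 go.py 0.5617 0.2523 0.112 -83.9; python3 - <<'E'
from h import *
s=snapshot("scene")
crop(s,"s7.png",330,130,430,220,8)
E
```

```text
t 9.32 pos [0.5606 0.2524 0.1226] yaw -83.95 tilt z [-1.2e-03 -6.0e-04 -1.0e+00] F [ 0.89 -0.95 -0.49] g 0.368 q [-0.37  0.55 -0.21  1.72  0.14  0.89 -2.1 ]
units [ 0.007 -0.042  0.423] rz units -0.00974506144889915
```

View pics/s7.png

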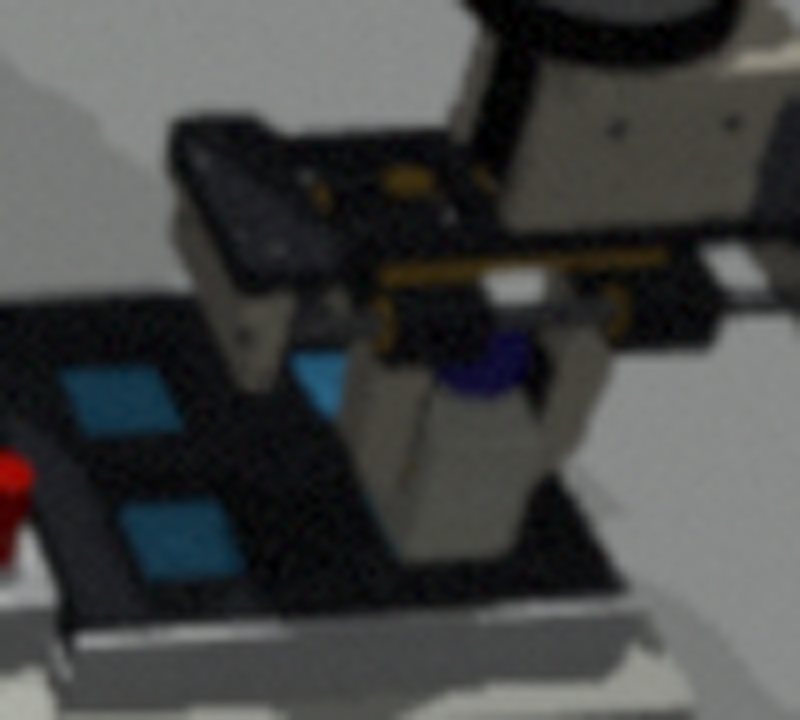

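>>> send_rows(commands="0.2 0 0 0.15 0 0 0;0.2 0 0 0.15 0 0 0;0.2 0 0 0.1 0 0 0;0.2 0 0 0 0 0 0;0.2 0 0 0 0 0 0")

```text
time_s: 9.78
tool_pos: [0.561, 0.2525, 0.1132]
tool_rot: [[0.105, -0.994, -0.0], [-0.994, -0.105, -0.0], [0.0, 0.0, -1.0]]
contact_force: [0.3, 0.5, -0.4]
grip_width: 0.371
```

```bash
python3 go.py 0.5617 0.2523 0.112 -83.9
```

```text
t 9.78 pos [0.561  0.2525 0.1132] yaw -83.95 tilt z [-5.e-04 -2.e-04 -1.e+00] F [ 0.33  0.51 -0.41] g 0.371 q [-0.37  0.56 -0.21  1.73  0.14  0.87 -2.1 ]
units [ 0.013 -0.027  0.047] rz units -0.00967787022873381
```

>>> send_rows(commands="0.55 0 0 0.03 0 0 0;0.55 0 0 0 0 0 0;0.55 0 0 0 0 0 0;0.55 0 0 0 0 0 0;0.55 0 0 -0.8 0 0 0;0.55 0 0 -1 0 0 0;0.3 0 0 -1 0 0 0;0 0 0 -0.6 0 0 0;0 0 0 0 0 0 0;0 0 0 0 0 0 0;0 0 0 0 0 0 0;0 0 0 0 0 0 0")

```text
time_s: 10.78
tool_pos: [0.5605, 0.2522, 0.1965]
tool_rot: [[0.105, -0.994, -0.002], [-0.994, -0.105, -0.001], [0.001, 0.002, -1.0]]
contact_force: [-0.7, -0.7, -0.6]
grip_width: 0.163
```

>>> send_rows(commands="0 0 0 0 0 0 0;0 0 0 0 0 0 0;0 0 0 0 0 0 0;0 0 0 0 0 0 0")

```text
time_s: 11.12
tool_pos: [0.561, 0.2526, 0.1974]
tool_rot: [[0.105, -0.994, -0.0], [-0.994, -0.105, -0.0], [0.0, 0.001, -1.0]]
contact_force: [-0.3, 0.7, -0.4]
grip_width: 0.002
```

```bash
python3 go.py 0.561 0.2525 0.160 -83.9; python3 - <<'E'
from h import *
s=snapshot("scene")
crop(s,"s8.png",330,120,430,220,6)
E
```

```text
t 11.12 pos [0.561  0.2526 0.1974] yaw -83.95 tilt z [-5.e-04 -3.e-04 -1.e+00] F [-0.28  0.68 -0.44] g 0.002 q [-0.36  0.47 -0.22  1.64  0.11  1.04 -2.08]
units [2.000e-03 1.000e-03 1.494e+00] rz units -0.009781751443551912
```

View pics/s8.png

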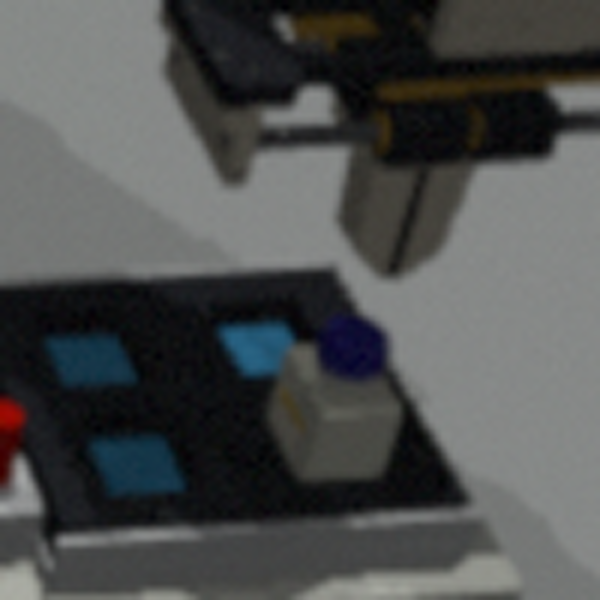

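>>> send_rows(commands="0 0 0 0.7 0 0 0;0 0 0 0.5 0 0 0;0 0 0 0.1 0 0 0;0 0 0 0.1 0 0 0;0 0 0 0.05 0 0 0;0 0 0 0 0 0 0")

```text
time_s: 11.67
tool_pos: [0.5614, 0.2528, 0.1622]
tool_rot: [[0.105, -0.994, 0.001], [-0.994, -0.105, 0.0], [-0.0, -0.001, -1.0]]
contact_force: [0.7, 0.1, 0.3]
grip_width: 0.002
```

>>> send_rows(commands="0 0 0 0.06 0 0 0;0 0 0 0.06 0 0 0;0 0 0 0 0 0 0")

```text
time_s: 11.92
tool_pos: [0.5616, 0.253, 0.1593]
tool_rot: [[0.105, -0.994, 0.001], [-0.994, -0.105, 0.001], [-0.001, -0.002, -1.0]]
contact_force: [-0.1, -1.1, 3.6]
grip_width: 0.006
```

>>> send_rows(commands="0 0 0 0.05 0 0 0;0 0 0 0.05 0 0 0;0 0 0 0 0 0 0")

```text
time_s: 12.17
tool_pos: [0.5619, 0.253, 0.1573]
tool_rot: [[0.105, -0.994, 0.002], [-0.994, -0.105, 0.001], [-0.001, -0.002, -1.0]]
contact_force: [-0.7, -1.0, 9.1]
grip_width: 0.005
```

>>> send_rows(commands="0 0 0 0.05 0 0 0;0 0 0 0.05 0 0 0;0 0 0 0 0 0 0;0 0 0 0 0 0 0")

```text
time_s: 12.5
tool_pos: [0.5638, 0.2533, 0.1571]
tool_rot: [[0.105, -0.994, 0.007], [-0.995, -0.105, 0.002], [-0.002, -0.007, -1.0]]
contact_force: [-0.6, -1.8, 22.1]
grip_width: 0.006
```

>>> send_rows(commands="0 0 0 0.05 0 0 0;0 0 0 0.05 0 0 0;0 0 0 0 0 0 0;0 0 0 0 0 0 0")

```text
time_s: 12.83
tool_pos: [0.5654, 0.2536, 0.1569]
tool_rot: [[0.104, -0.994, 0.011], [-0.995, -0.104, 0.004], [-0.003, -0.011, -1.0]]
contact_force: [-1.8, -4.4, 35.8]
grip_width: 0.004
```

>>> send_rows(commands="0 0 0 -0.4 0 0 0;0 0 0 -1 0 0 0;0 0 0 -1 0 0 0;0.6 0 0 -1 0 0 0;1 0 0 0 0 0 0;1 0 0 0 0 0 0")

```text
time_s: 13.33
tool_pos: [0.562, 0.2531, 0.2377]
tool_rot: [[0.105, -0.994, 0.003], [-0.994, -0.105, 0.002], [-0.001, -0.003, -1.0]]
contact_force: [-0.0, -0.9, -0.4]
grip_width: 0.172
```

```bash
python3 go.py 0.5755 -0.295 0.24 -128.5; python3 - <<'E'
from h import *
t=snapshot("top");s=snapshot("scene")
crop(s,"s9.png",330,120,430,220,6)
crop(t,"t9.png",318,168,350,200,18)
for d,n in ((t,"t"),(s,"s")): print(n,[b for b in blobs(d["frame"],(112,80,30),(135,255,255))[0]])
E
```

```text
t 13.33 pos [0.562  0.2531 0.2377] yaw -83.96 tilt z [ 0.0032  0.0017 -1.    ] F [-0.   -0.87 -0.38] g 0.172 q [-0.36  0.44 -0.22  1.59  0.1   1.12 -2.07]
units [21.86   1.771 -0.127] rz units 8.908870323767179
t [(np.int32(68), [333.63, 183.5], [329, 179, 10, 10])]
s [(np.int32(397), [504.91, 115.62], [494, 99, 18, 35]), (np.int32(105), [388.07, 179.86], [383, 174, 12, 12]), (np.int32(89), [155.63, 204.3], [151, 200, 10, 10])]
```

View pics/s9.png

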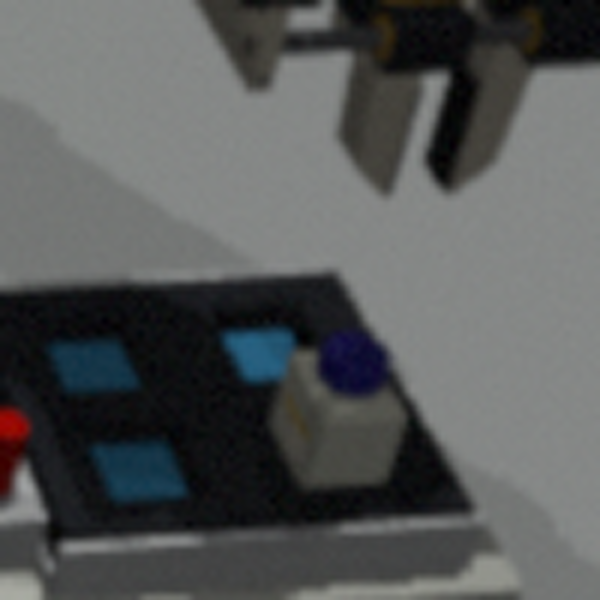

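>>> send_rows(commands="1 1 0 0 0 0 0;1 1 0 0 0 0 0;1 1 0 0 0 0 0;1 1 0 0 0 0 0;1 1 0 0 0 0 0;1 1 0 0 0 0 0;1 1 0 0 0 0 0;1 1 0 0 0 0 0;1 1 0 0 0 0 0;1 1 0 0 0 0 0;1 1 0 0 0 0 0;1 1 0 0 0 0 0")

```text
time_s: 14.43
tool_pos: [0.592, -0.047, 0.2345]
tool_rot: [[0.105, -0.994, -0.002], [-0.994, -0.105, -0.0], [-0.0, 0.002, -1.0]]
contact_force: [0.3, -0.0, 0.4]
grip_width: 0.996
```

>>> send_rows(commands="1 1 0.2 0 0 0 0;1 1 0.2 0 0 0 0;1 1 0.2 0 0 0 0;1 1 0.2 0 0 0 0;1 1 0.2 0 0 0 0;1 1 0.2 0 0 0 0;1 1 0.2 0 0 0 0;1 1 0.2 0 0 0 0;1 0.9 0.2 0 0 0 0;1 0.9 0 0 0 0 0")

```text
time_s: 15.27
tool_pos: [0.5721, -0.2956, 0.2344]
tool_rot: [[0.104, -0.995, -0.003], [-0.995, -0.104, 0.001], [-0.001, 0.003, -1.0]]
contact_force: [-0.1, 0.4, 0.9]
grip_width: 1.001
```

>>> send_rows(commands="1 0 0 0 0 0 1;1 0 0 0 0 0 1;1 0 0 0 0 0 1;1 0 0 0 0 0 1;1 0 0 0 0 0 1;1 0 0 0 0 0 1;1 0 0 0 0 0 1;1 0 0 0 0 0 1;1 0 0 0 0 0 0.9;1 0 0 0 0 0 0")

```text
time_s: 16.1
tool_pos: [0.5732, -0.2938, 0.2344]
tool_rot: [[-0.625, -0.781, -0.002], [-0.781, 0.625, 0.001], [0.001, 0.002, -1.0]]
contact_force: [-0.5, 0.1, 0.4]
grip_width: 1.0
```

```bash
python3 go.py 0.5755 -0.295 0.085 -128.5; python3 - <<'E'
from h import *
t=snapshot("top");s=snapshot("scene")
crop(s,"s10.png",90,80,230,240,5)
crop(t,"t10.png",80,150,200,240,6)
for d,n in ((t,"t"),(s,"s")): print(n,[b for b in blobs(d["frame"],(112,80,30),(135,255,255))[0]])
E
```

```text
t 16.1 pos [ 0.5732 -0.2938  0.2344] yaw -128.66 tilt z [-2.5e-03  7.0e-04 -1.0e+00] F [-0.51  0.06  0.38] g 1.0 q [ 0.32  0.47  0.11  1.54 -0.05  1.14 -1.81]
units [-0.025 -0.117  5.976] rz units -0.031795215102681594
t [(np.int32(83), [114.82, 183.67], [110, 179, 11, 10]), (np.int32(52), [333.73, 183.88], [330, 180, 9, 8])]
s [(np.int32(396), [504.91, 115.64], [494, 99, 18, 35]), (np.int32(107), [388.52, 179.45], [383, 174, 12, 12]), (np.int32(90), [155.49, 204.41], [151, 200, 10, 10])]
```

View pics/s10.png

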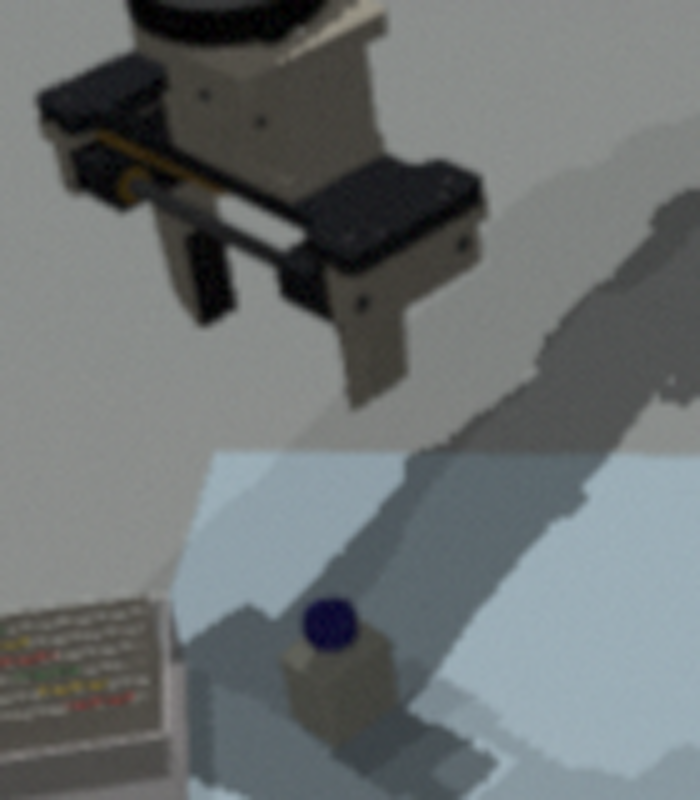

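View pics/t10.png

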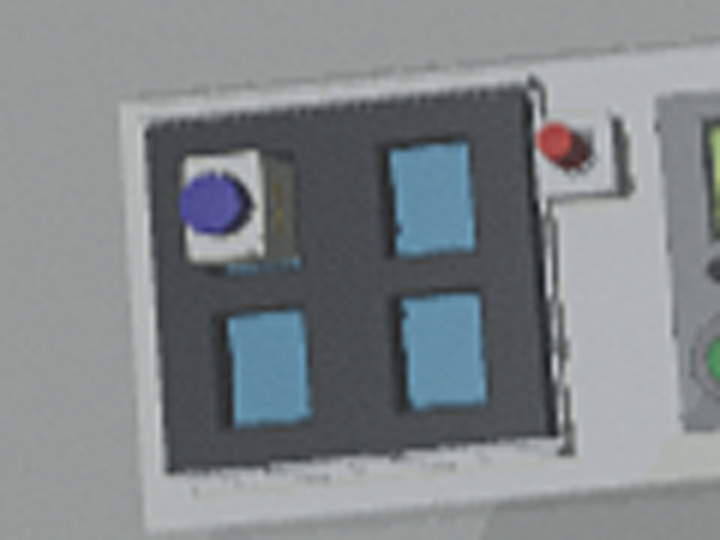

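>>> send_rows(commands="1 0 -0.12 1 0 0 0;1 0 0 1 0 0 0;1 0 0 1 0 0 0;1 0 0 1 0 0 0;1 0 0 1 0 0 0;1 0 0 1 0 0 0;1 0 0 1 0 0 0;1 0 0 0.9 0 0 0;1 0 0 0 0 0 0;1 0 0 0 0 0 0")

```text
time_s: 17.03
tool_pos: [0.5751, -0.2956, 0.0374]
tool_rot: [[-0.621, -0.784, -0.003], [-0.784, 0.621, 0.001], [0.001, 0.003, -1.0]]
contact_force: [0.5, -0.3, -0.1]
grip_width: 0.996
```

```bash
python3 go.py 0.5755 -0.295 0.036 -128.5; python3 - <<'E'
from h import *
s=snapshot("scene")
crop(s,"s11.png",90,100,230,240,5)
E
```

```text
t 17.03 pos [ 0.5751 -0.2956  0.0374] yaw -128.36 tilt z [-0.0029  0.0013 -1.    ] F [ 0.5  -0.29 -0.1 ] g 0.996 q [ 0.34  0.69  0.08  1.71 -0.07  0.75 -1.79]
units [-0.027  0.003  0.054] rz units 0.02864246823091321
```

View pics/s11.png

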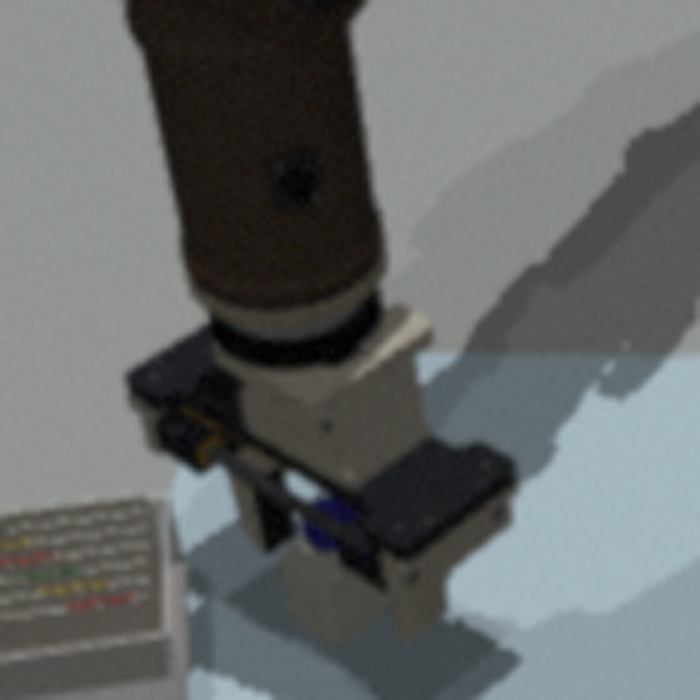

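>>> send_rows(commands="0.5 0 0 0.05 0 0 0;0.5 0 0 0 0 0 0;0.5 0 0 0 0 0 0;0.5 0 0 0 0 0 0;0.2 0 0 0 0 0 0;0.2 0 0 0 0 0 0;0.2 0 0 0 0 0 0;0.2 0 0 0 0 0 0;0.2 0 0 0 0 0 0;0.2 0 0 0 0 0 0;0.2 0 0 0 0 0 0;0.2 0 0 0 0 0 0", grip_force=20)

```text
time_s: 18.08
tool_pos: [0.5761, -0.296, 0.0372]
tool_rot: [[-0.622, -0.783, -0.0], [-0.783, 0.622, -0.0], [0.0, 0.0, -1.0]]
contact_force: [-0.1, 0.6, 0.2]
grip_width: 0.368
```

>>> send_rows(commands="0.2 0 0 0 0 0 0;0.2 0 0 0 0 0 0;0.2 0 0 0 0 0 0;0.2 0 0 -0.5 0 0 0;0.2 0 0 -1 0 0 0;0.2 0 0 -1 0 0 0;0.2 0 0 -1 0 0 0;0.2 0 0 -1 0 0 0;0.2 0 0 -1 0 0 0;0.2 0 0 -1 0 0 0;0.2 0 0 -0.5 0 0 0")

```text
time_s: 19.0
tool_pos: [0.5772, -0.2964, 0.2168]
tool_rot: [[-0.622, -0.783, 0.004], [-0.783, 0.622, -0.002], [-0.001, -0.005, -1.0]]
contact_force: [0.2, 0.2, -0.6]
grip_width: 0.367
```

>>> send_rows(commands="0.2 0 0 0 0 0 -1;0.2 0 0 0 0 0 -1;0.2 0 0 0 0 0 -1;0.2 0 0 0 0 0 -1;0.2 0 0 0 0 0 -1;0.2 0 0 0 0 0 -1;0.2 0 0 0 0 0 -1;0.2 0 0 0 0 0 -1;0.2 0 0 0 0 0 -0.9;0.2 0 0 0 0 0 0")

```text
time_s: 19.83
tool_pos: [0.576, -0.296, 0.2131]
tool_rot: [[0.109, -0.994, 0.0], [-0.994, -0.109, -0.0], [0.0, -0.0, -1.0]]
contact_force: [0.2, -0.5, -0.8]
grip_width: 0.37
```

```bash
python3 go.py 0.494 0.2455 0.21 -83.9; python3 - <<'E'
from h import *
t=snapshot("top");s=snapshot("scene")
crop(s,"s12.png",90,60,230,200,5)
hsv=cv2.cvtColor(cv2.resize(t["frame"],None,fx=8,fy=8,interpolation=cv2.INTER_CUBIC),cv2.COLOR_RGB2HSV)
m=cv2.inRange(hsv,(95,80,50),(112,255,255)); m[:1300]=0;m[1800:]=0;m[:,:900]=0;m[:,1360:]=0
cs,_=cv2.findContours(m,cv2.RETR_EXTERNAL,cv2.CHAIN_APPROX_NONE)
for c in cs:
    if cv2.contourArea(c)<4000: continue
    r=cv2.boxPoints(cv2.minAreaRect(c)); r=(r+.5)/8-.5; ce=r.mean(0)
    L=r[r[:,0]<ce[0]].mean(0);R=r[r[:,0]>ce[0]].mean(0)
    print(ce,(onz(t,*L,.076)[1]+onz(t,*R,.092)[1])/2,onz(t,*ce,.08)[0])
for n,z in (("cap",.068),): print(onz(t,333.6,183.5,z))
E
```

```text
t 19.83 pos [ 0.576  -0.296   0.2131] yaw -83.75 tilt z [ 4.e-04 -3.e-04 -1.e+00] F [ 0.25 -0.51 -0.81] g 0.37 q [ 0.45  0.5  -0.08  1.55  0.04  1.1  -1.11]
units [-21.89    0.901   0.118] rz units 0.03037168564349031
[124.37991 210.83038] 0.24555679388325535 0.49812369085353786
[153.39601 208.03001] 0.17029153849777856 0.506122253806262
[151.60913 182.6529 ] 0.17708709246435203 0.5720839706270302
[ 0.57478593 -0.29628843  0.068     ]
```

View pics/s12.png

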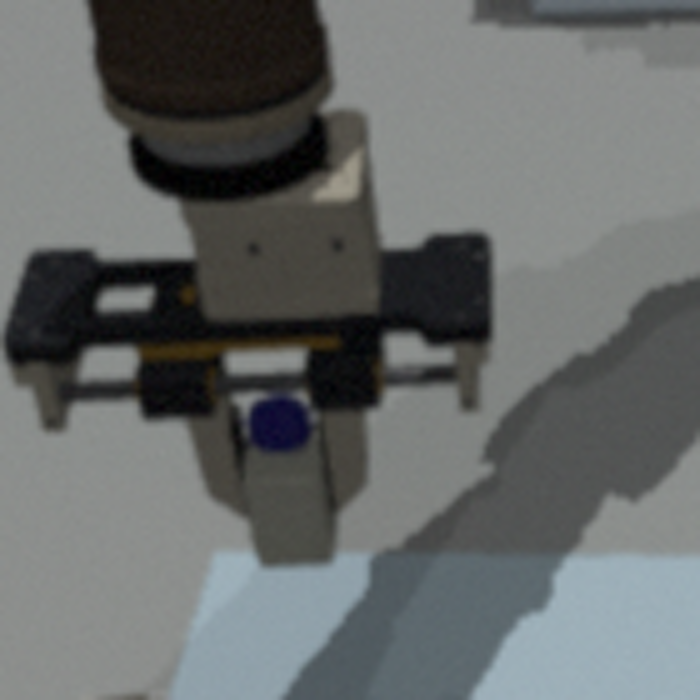

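```bash
python3 - <<'E'
from h import *
t=snapshot("top");s=snapshot("scene")
crop(t,"t13.png",95,150,255,250,5);crop(s,"s13.png",260,160,420,240,5)
z=np.load("snap0.npz")
for im in (z["t"],t["frame"]):
    print("top",[blobs(im,l,h)[0] for l,h in (((0,130,60),(8,255,255)),((50,100,40),(80,255,255)))])
for im in (z["s"],s["frame"]):
    print("sc",[blobs(im,l,h)[0] for l,h in (((0,130,60),(8,255,255)),((50,100,40),(80,255,255)))])
E
```

```text
top [[(np.int32(43), [252.0, 145.86], [249, 143, 7, 7]), (np.int32(22), [172.27, 175.77], [170, 174, 6, 5]), (np.int32(45), [173.98, 263.69], [171, 260, 7, 8])], [(np.int32(49), [201.59, 209.49], [198, 206, 8, 8])]]
top [[(np.int32(34), [251.82, 145.41], [249, 143, 7, 7]), (np.int32(22), [172.0, 173.14], [170, 171, 5, 6]), (np.int32(40), [173.85, 263.75], [171, 260, 7, 8])], [(np.int32(28), [201.07, 209.25], [198, 206, 9, 8])]]
sc [[(np.int32(43), [314.72, 143.42], [311, 140, 8, 11]), (np.int32(35), [329.94, 189.17], [327, 186, 7, 7]), (np.int32(72), [244.93, 220.89], [240, 215, 9, 17])], [(np.int32(56), [295.11, 181.54], [291, 178, 9, 8])]]
sc [[(np.int32(91), [313.81, 147.32], [310, 140, 9, 17]), (np.int32(63), [330.22, 193.76], [327, 188, 8, 14]), (np.int32(132), [244.33, 224.31], [240, 215, 9, 21])], [(np.int32(56), [295.11, 181.54], [291, 178, 9, 8])]]
```

View pics/t13.png

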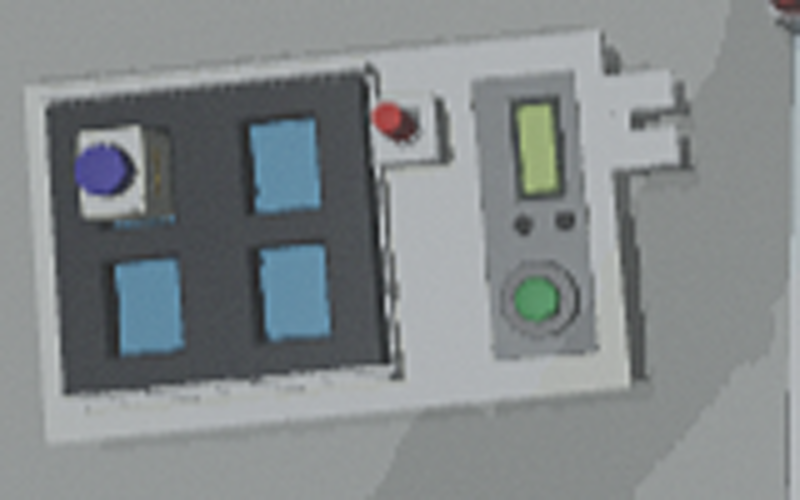

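View pics/s13.png

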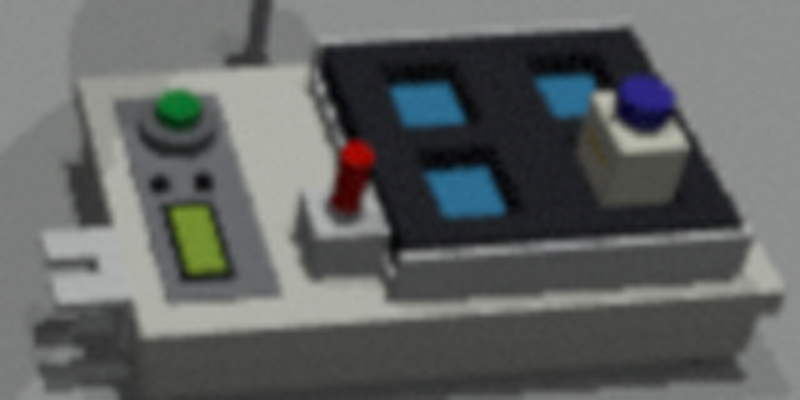

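>>> send_rows(commands="0.2 -1 0.04 0 0 0 0;0.2 -1 0.04 0 0 0 0;0.2 -1 0.04 0 0 0 0;0.2 -1 0.04 0 0 0 0;0.2 -1 0.04 0 0 0 0;0.2 -1 0.04 0 0 0 0;0.2 -1 0.04 0 0 0 0;0.2 -1 0.04 0 0 0 0;0.2 -1 0.04 0 0 0 0;0.2 -1 0.04 0 0 0 0;0.2 -1 0.04 0 0 0 0;0.2 -1 0.04 0 0 0 0")

```text
time_s: 21.03
tool_pos: [0.5323, 0.0023, 0.2125]
tool_rot: [[0.103, -0.995, 0.0], [-0.995, -0.103, -0.0], [0.0, -0.0, -1.0]]
contact_force: [0.5, -0.2, 0.0]
grip_width: 0.369
```

>>> send_rows(commands="0.2 -1 0.04 0 0 0 0;0.2 -1 0.04 0 0 0 0;0.2 -1 0.04 0 0 0 0;0.2 -1 0.04 0 0 0 0;0.2 -1 0.04 0 0 0 0;0.2 -1 0.04 0 0 0 0;0.2 -1 0.04 0 0 0 0;0.2 -1 0.04 0 0 0 0;0.2 -1 0 0 0 0 0;0.2 -0.87 0 0 0 0 0;0.2 0 0 0 0 0 0;0.2 0 0 0 0 0 0")

```text
time_s: 22.03
tool_pos: [0.4982, 0.2471, 0.2123]
tool_rot: [[0.107, -0.994, -0.0], [-0.994, -0.107, 0.0], [-0.0, 0.0, -1.0]]
contact_force: [0.1, -0.2, -0.8]
grip_width: 0.366
```

```bash
python3 go.py 0.4975 0.2455 0.134 -83.9
```

```text
t 22.03 pos [0.4982 0.2471 0.2123] yaw -83.87 tilt z [-1.e-04  3.e-04 -1.e+00] F [ 0.1  -0.21 -0.78] g 0.366 q [-0.36  0.37 -0.27  1.77  0.11  1.02 -2.13]
units [0.062 0.033 3.132] rz units 0.005952508700858061
```

>>> send_rows(commands="0.2 0.05 0.03 0.9 0 0 0;0.2 0 0 1 0 0 0;0.2 0 0 0.9 0 0 0;0.2 0 0 0.33 0 0 0;0.2 0 0 0 0 0 0;0.2 0 0 0 0 0 0")

```text
time_s: 22.53
tool_pos: [0.4984, 0.2437, 0.1344]
tool_rot: [[0.104, -0.995, -0.0], [-0.995, -0.104, -0.0], [0.0, 0.0, -1.0]]
contact_force: [-0.3, -0.5, -0.3]
grip_width: 0.364
```

```bash
python3 go.py 0.4975 0.2455 0.112 -83.9;  python3 - <<'E'
from h import *
t=snapshot("top");s=snapshot("scene")
crop(s,"s14.png",330,120,430,220,7)
crop(t,"t14.png",95,150,195,250,6)
E
```

```text
t 22.53 pos [0.4984 0.2437 0.1344] yaw -84.02 tilt z [-1.e-04 -4.e-04 -1.e+00] F [-0.33 -0.46 -0.33] g 0.364 q [-0.37  0.46 -0.25  1.86  0.15  0.85 -2.16]
units [-0.075  0.029  0.897] rz units -0.024388695484992694
```

View pics/s14.png

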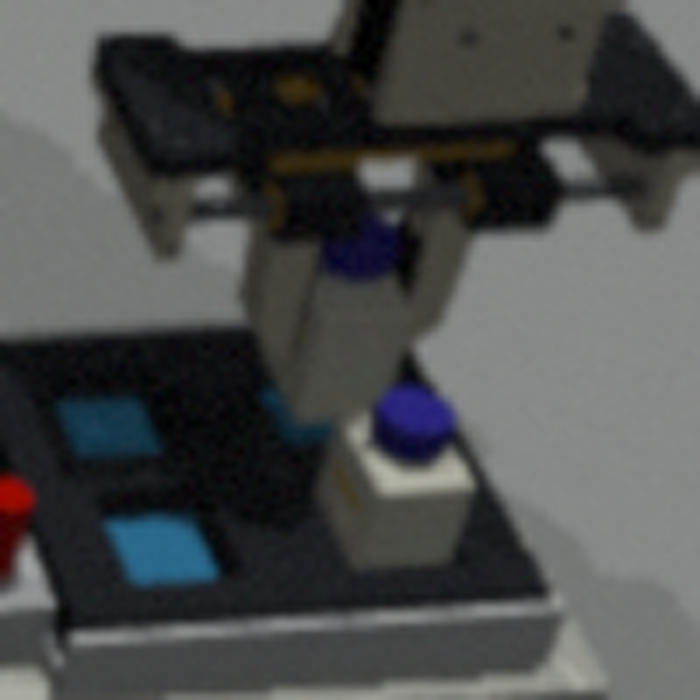

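View pics/t14.png

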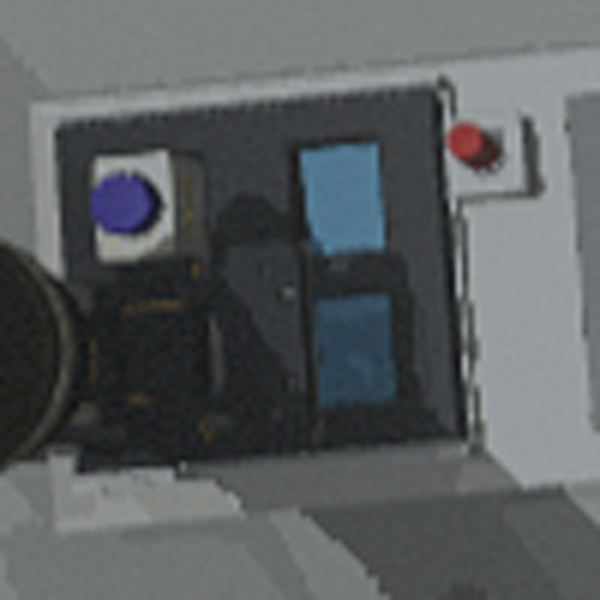

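>>> send_rows(commands="0.2 -0.04 0.02 0 0 0 0;0.2 0 0 0.15 0 0 0;0.2 0 0 0.15 0 0 0;0.2 0 0 0.1 0 0 0;0.2 0 0 0 0 0 0")

```text
time_s: 23.05
tool_pos: [0.4971, 0.245, 0.1233]
tool_rot: [[0.105, -0.994, -0.001], [-0.994, -0.105, -0.001], [0.0, 0.001, -1.0]]
contact_force: [0.4, 0.3, -1.0]
grip_width: 0.37
```

>>> send_rows(commands="0.2 0 0 0.1 0 0 0;0.2 0 0 0 0 0 0")

```text
time_s: 23.22
tool_pos: [0.4973, 0.2451, 0.121]
tool_rot: [[0.105, -0.994, -0.001], [-0.994, -0.105, -0.0], [0.0, 0.001, -1.0]]
contact_force: [-0.6, -0.4, -0.9]
grip_width: 0.368
```

```bash
python3 go.py 0.4975 0.2455 0.112 -83.9
```

```text
t 23.22 pos [0.4973 0.2451 0.121 ] yaw -83.95 tilt z [-5.e-04 -4.e-04 -1.e+00] F [-0.63 -0.43 -0.93] g 0.368 q [-0.37  0.47 -0.25  1.87  0.15  0.82 -2.17]
units [-0.015 -0.011  0.36 ] rz units -0.010472848210343954
```

>>> send_rows(commands="0.2 0 0 0.12 0 0 0;0.2 0 0 0.12 0 0 0;0.2 0 0 0.08 0 0 0;0.2 0 0 0 0 0 0")

```text
time_s: 23.55
tool_pos: [0.4974, 0.2452, 0.1132]
tool_rot: [[0.105, -0.994, -0.0], [-0.994, -0.105, -0.0], [0.0, 0.0, -1.0]]
contact_force: [0.1, 0.2, -0.2]
grip_width: 0.369
```

>>> send_rows(commands="0.55 0 0 0.02 0 0 0;0.55 0 0 0 0 0 0;0.55 0 0 0 0 0 0;0.55 0 0 0 0 0 0;0.55 0 0 -0.8 0 0 0;0.55 0 0 -1 0 0 0;0.3 0 0 -1 0 0 0;0 0 0 -0.6 0 0 0;0 0 0 0 0 0 0;0 0 0 0 0 0 0;0 0 0 0 0 0 0;0 0 0 0 0 0 0")

```text
time_s: 24.55
tool_pos: [0.4968, 0.2448, 0.1968]
tool_rot: [[0.105, -0.994, -0.002], [-0.994, -0.105, -0.001], [0.001, 0.002, -1.0]]
contact_force: [-0.3, -0.3, -0.6]
grip_width: 0.162
```

>>> send_rows(commands="0 0 0 0 0 0 0;0 0 0 0 0 0 0;0 0 0 0 0 0 0;0 0 0 0 0 0 0")

```text
time_s: 24.88
tool_pos: [0.4973, 0.2452, 0.1976]
tool_rot: [[0.105, -0.994, -0.001], [-0.994, -0.105, -0.0], [0.0, 0.001, -1.0]]
contact_force: [-0.1, 0.9, 0.5]
grip_width: 0.005
```

```bash
python3 go.py 0.4973 0.2452 0.1625 -83.9; python3 - <<'E'
from h import *
s=snapshot("scene")
crop(s,"s15.png",330,120,430,220,7)
E
```

```text
t 24.88 pos [0.4973 0.2452 0.1976] yaw -83.95 tilt z [-5.e-04 -3.e-04 -1.e+00] F [-0.08  0.95  0.46] g 0.005 q [-0.36  0.38 -0.27  1.79  0.12  0.99 -2.13]
units [-1.000e-03  1.000e-03  1.405e+00] rz units -0.009964774307547941
```

View pics/s15.png

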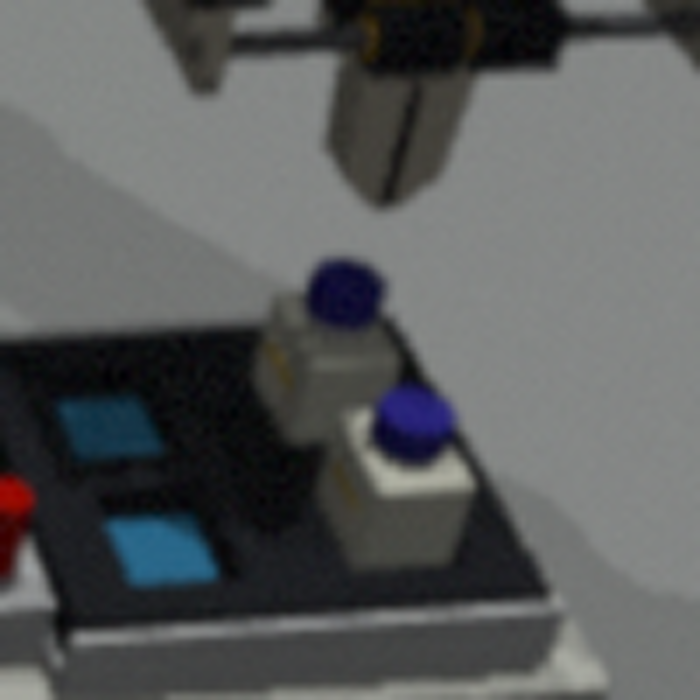

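>>> send_rows(commands="0 0 0 0.7 0 0 0;0 0 0 0.5 0 0 0;0 0 0 0.1 0 0 0;0 0 0 0.1 0 0 0;0 0 0 0.05 0 0 0;0 0 0 0.06 0 0 0;0 0 0 0.06 0 0 0;0 0 0 0 0 0 0")

```text
time_s: 25.6
tool_pos: [0.4977, 0.2455, 0.1595]
tool_rot: [[0.105, -0.994, 0.001], [-0.994, -0.105, 0.0], [-0.0, -0.001, -1.0]]
contact_force: [-0.9, -1.0, 2.3]
grip_width: 0.004
```

>>> send_rows(commands="0 0 0.02 0.05 0 0 0;0 0 0.02 0.05 0 0 0;0 0 0 0 0 0 0")

```text
time_s: 25.85
tool_pos: [0.4975, 0.2454, 0.1573]
tool_rot: [[0.105, -0.994, 0.003], [-0.994, -0.105, 0.001], [-0.001, -0.003, -1.0]]
contact_force: [1.2, -0.2, 4.6]
grip_width: 0.001
```

>>> send_rows(commands="0 0 0.03 0.05 0 0 0;0 0 0.03 0.05 0 0 0;0 0 0 0 0 0 0;0 0 0 0 0 0 0")

```text
time_s: 26.18
tool_pos: [0.4975, 0.2456, 0.157]
tool_rot: [[0.105, -0.994, 0.006], [-0.995, -0.105, 0.002], [-0.002, -0.006, -1.0]]
contact_force: [-1.7, -2.8, 23.3]
grip_width: 0.002
```

>>> send_rows(commands="0 0 0 -0.4 0 0 0;0 0 0 -1 0 0 0;0 0 0 -1 0 0 0;0 1 0 -1 0 0 0;0 1 0 0 0 0 0;0 1 0 0 0 0 0;0 1 0 0 0 0 0;0 1 0 0 0 0 0;0 1 0 0 0 0 0;0 1 0 0 0 0 0;0 0 0 0 0 0 0;0 0 0 0 0 0 0")

```text
time_s: 27.18
tool_pos: [0.5137, 0.0695, 0.2391]
tool_rot: [[0.102, -0.995, 0.001], [-0.995, -0.102, -0.0], [0.0, -0.001, -1.0]]
contact_force: [0.2, 0.8, -0.1]
grip_width: 0.004
```

```bash
python3 go.py 0.564 0.13 0.2 6.1; python3 - <<'E'
from h import *
t=snapshot("top");s=snapshot("scene")
np.savez("snap1.npz",t=t["frame"],s=s["frame"])
crop(s,"s16.png",260,150,420,240,5)
crop(t,"t16.png",95,150,255,250,5)
for d,n in ((t,"t"),(s,"s")): print(n,[b for b in blobs(d["frame"],(112,80,30),(135,255,255))[0]])
E
```

```text
t 27.18 pos [0.5137 0.0695 0.2391] yaw -84.13 tilt z [ 6.e-04 -2.e-04 -1.e+00] F [ 0.23  0.77 -0.1 ] g 0.004 q [-0.07  0.28 -0.21  1.82  0.07  1.04 -1.77]
units [-2.202 -2.25   1.565] rz units -18.046463343747938
t [(np.int32(6), [117.33, 96.17], [115, 96, 5, 2])]
s [(np.int32(395), [504.92, 115.61], [494, 99, 18, 35]), (np.int32(79), [378.54, 162.86], [374, 159, 10, 9]), (np.int32(101), [388.72, 179.7], [384, 174, 11, 12])]
```

View pics/s16.png

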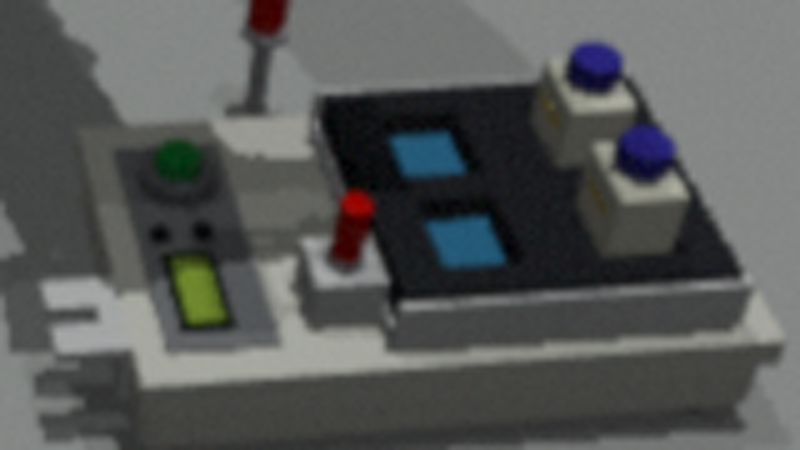

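View pics/t16.png

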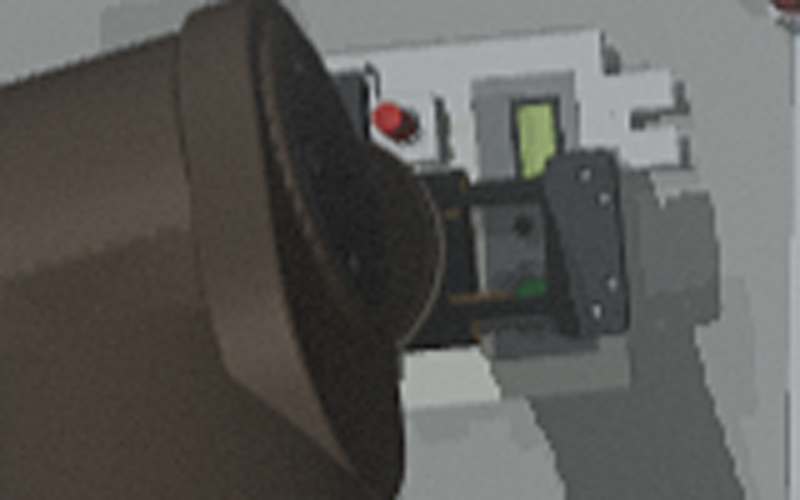

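```bash
python3 - <<'E'
from h import *
t=snapshot("top");s=snapshot("scene")
T=lambda x,y:(95+(x+.5)/5-.5,150+(y+.5)/5-.5)
S=lambda x,y:(260+(x+.5)/5-.5,150+(y+.5)/5-.5)
print("top knobtop@.126",onz(t,*T(388,117),.126)," scene",onz(s,*S(357,205),.126)); print(tri(t,T(388,117),s,S(357,205)))
p=tri(t,T(388,117),s,S(357,205))[0]
for z in (.126,.109,.092,.088): print(z,(proj(s,[p[0],p[1],z])-[260,150])*5, (proj(t,[p[0],p[1],z])-[95,150])*5)
# lug top centre in top view, corners crop: 
print("lug",[onz(t,*T(*q),.088)[:2].round(4) for q in ((437,100),(440,165),(385,168))])
# notch corners at z=.06 from top
print("slot",[onz(t,*T(*q),.06)[:2].round(4) for q in ((632,112),(632,128),(672,110),(678,126))])
crop(t,"t17.png",165,155,245,190,10)
crop(s,"s17.png",262,195,302,240,14)
crop(s,"s18.png",315,180,345,215,16)
print(np.array(t["extrinsics"]).shape)
E
```

```text
top knobtop@.126 [0.59287986 0.11432472 0.126     ]  scene [0.59436242 0.11718905 0.126     ]
(array([0.59316123, 0.11609439, 0.12472097]), np.float64(0.0028916405599948105))
0.126 [352.21945048 201.26019713] [382.48435778 114.41171759]
0.109 [346.85539848 228.9113829 ] [390.03472157 118.04862895]
0.092 [341.6141713 255.9294182] [397.33314567 121.56418426]
0.088 [340.39833576 262.19693652] [399.01516799 122.37439238]
lug [array([0.606 , 0.0977]), array([0.5722, 0.0953]), array([0.5704, 0.1238])]
slot [array([ 0.6036, -0.0008]), array([ 0.5951, -0.0009]), array([ 0.6048, -0.022 ]), array([ 0.5963, -0.0253])]
(4, 4)
```

View pics/t17.png

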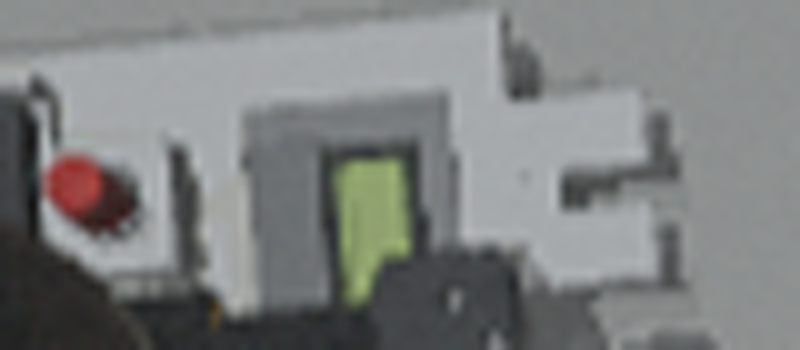

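View pics/s17.png

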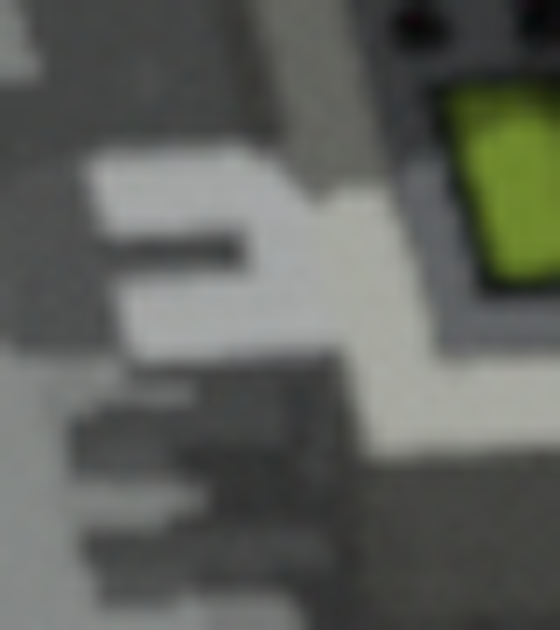

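View pics/s18.png

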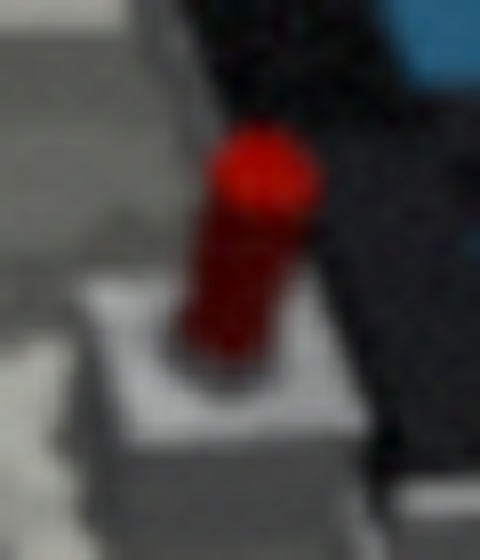

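>>> send_rows(commands="0.5 0 0 0 0 0 -1;0.5 0 0 0 0 0 -1;0.5 0 0 0 0 0 -1;0.5 0 0 0 0 0 -1;0.5 0 0 0 0 0 -1;0.5 0 0 0 0 0 -1;0.5 0 0 0 0 0 -1;0.5 0 0 0 0 0 -1;0.5 0 0 0 0 0 -1;0.5 0 0 0 0 0 -1;0.5 0 0 0 0 0 -1;0.5 0 0 0 0 0 -1")

```text
time_s: 28.38
tool_pos: [0.5133, 0.0722, 0.2388]
tool_rot: [[0.916, -0.4, 0.0], [-0.4, -0.916, 0.0], [-0.0, -0.0, -1.0]]
contact_force: [-0.7, 0.5, 0.2]
grip_width: 0.502
```

>>> send_rows(commands="0.5 0 0 0 0 0 -1;0.5 0 0 0 0 0 -1;0.5 0 0 0 0 0 -1;0.5 0 0 0 0 0 -1;0.5 0 0 0 0 0 -1;0.5 0 0 0 0 0 -1;0.5 0 0 0 0 0 -0.05;0.5 0 0 0 0 0 0")

```text
time_s: 29.05
tool_pos: [0.5133, 0.0718, 0.2387]
tool_rot: [[0.994, 0.109, -0.0], [0.109, -0.994, 0.0], [-0.0, -0.0, -1.0]]
contact_force: [0.5, 0.6, 0.2]
grip_width: 0.497
```

```bash
python3 go.py 0.593 0.1148 0.16 6.1
```

```text
t 29.05 pos [0.5133 0.0718 0.2387] yaw 6.24 tilt z [-1.e-04  4.e-04 -1.e+00] F [0.55 0.56 0.22] g 0.497 q [ 0.15  0.31 -0.5   1.81  0.17  1.06 -0.3 ]
units [ 3.355 -1.364  3.149] rz units 0.028129971763479488
```

>>> send_rows(commands="0.5 0.9 -0.4 0 0 0 0;0.5 0.9 -0.4 0 0 0 0;0.5 0.9 -0.4 0.8 0 0 0;0.5 0.65 -0.16 0.8 0 0 0;0.5 0 0 0.8 0 0 0;0.5 0 0 0 0 0 0;0.5 0 0 0 0 0 0")

```text
time_s: 29.63
tool_pos: [0.592, 0.1142, 0.1779]
tool_rot: [[0.994, 0.109, -0.003], [0.109, -0.994, -0.001], [-0.003, 0.0, -1.0]]
contact_force: [-0.9, 0.5, 0.5]
grip_width: 0.5
```

```bash
python3 go.py 0.593 0.1148 0.114 6.1; python3 - <<'E'
from h import *
t=snapshot("top");s=snapshot("scene")
crop(s,"s19.png",280,130,400,230,6)
crop(t,"t19.png",125,135,245,225,6)
E
```

```text
t 29.63 pos [0.592  0.1142 0.1779] yaw 6.24 tilt z [-2.8e-03 -6.0e-04 -1.0e+00] F [-0.94  0.47  0.47] g 0.5 q [ 0.04  0.51 -0.46  1.68  0.26  1.02 -0.4 ]
units [ 0.051 -0.022  2.556] rz units 0.027234345724468766
```

View pics/s19.png

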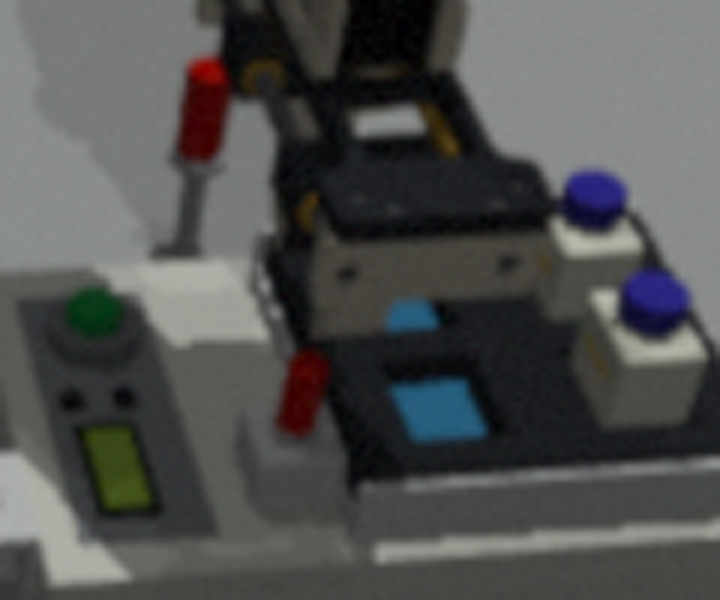

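View pics/t19.png

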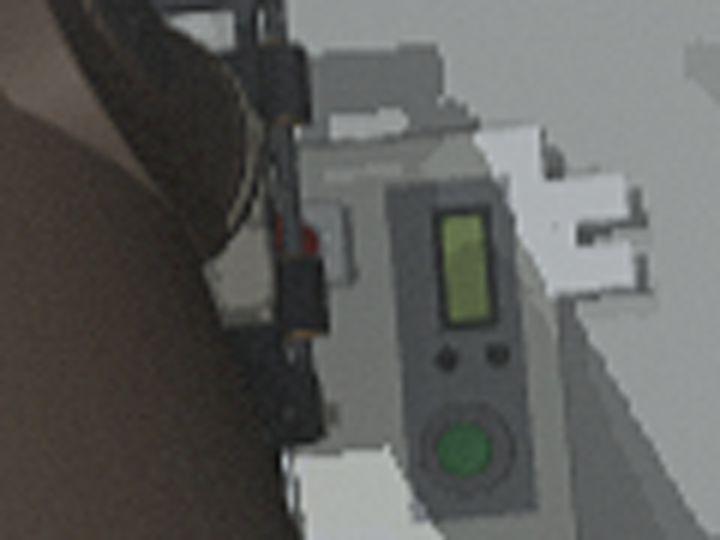

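```bash
python3 - <<'E'
from h import *
t=snapshot("top");s=snapshot("scene")
o=observe();p=np.array(o["tool_pos"]);R=np.array(o["tool_rot"])
for a in ((0,0,.017),(.023,0,.017),(-.023,0,.017),(.042,-.0095,.017),(.042,.0095,.017),(.042,-.0095,-.03),(.095,.0375,-.045),(.095,-.0375,-.045),(.095,.0375,-.08),(.095,-.0375,-.08)):
    P=p+R@np.array(a); print(a,(proj(s,P)-[280,130])*6,(proj(t,P)-[125,135])*6)
E
```

```text
(0, 0, 0.017) [312.10306257 286.07056139] [262.91026573 216.60257541]
(0.023, 0, 0.017) [328.68016347 325.67202019] [258.2907554  159.78563014]
(-0.023, 0, 0.017) [296.11773023 247.88279358] [267.54965664 273.66403865]
(0.042, -0.0095, 0.017) [368.4817466  357.83762996] [231.01126511 115.43960308]
(0.042, 0.0095, 0.017) [317.15359049 361.18423519] [277.97545617 110.6260272 ]
(0.042, -0.0095, -0.03) [390.50794232 255.5529803 ] [200.79481425  96.53852963]
(0.095, 0.0375, -0.045) [305.09279507 328.7538919 ] [303.19795064 -61.12043486]
(0.095, -0.0375, -0.045) [526.73693721 314.60038051] [105.99279017 -40.67705796]
(0.095, 0.0375, -0.08) [321.23881997 244.40261071] [282.43236282 -83.15286202]
(0.095, -0.0375, -0.08) [549.09763145 230.62050594] [ 77.2247092 -61.845544 ]
```

>>> send_rows(commands="0.5 0.03 0 0.8 0 0 0;0.5 0 0 0.8 0 0 0;0.5 0 0 0.5 0 0 0;0.5 0 0 0.42 0 0 0;0.5 0 0 0 0 0 0;0.5 0 0 0 0 0 0")

```text
time_s: 30.33
tool_pos: [0.5937, 0.114, 0.116]
tool_rot: [[0.994, 0.11, -0.0], [0.11, -0.994, -0.0], [-0.0, 0.0, -1.0]]
contact_force: [-0.3, 0.9, 0.2]
grip_width: 0.497
```

```bash
python3 go.py 0.593 0.1148 0.114 6.1; python3 - <<'E'
from h import *
t=snapshot("top");s=snapshot("scene")
crop(s,"s20.png",280,130,400,230,6)
E
```

```text
t 30.33 pos [0.5937 0.114  0.116 ] yaw 6.29 tilt z [-2.e-04 -0.e+00 -1.e+00] F [-0.29  0.92  0.21] g 0.497 q [ 0.02  0.57 -0.44  1.74  0.3   0.9  -0.43]
units [-0.023 -0.033  0.079] rz units 0.03870401831772483
```

View pics/s20.png

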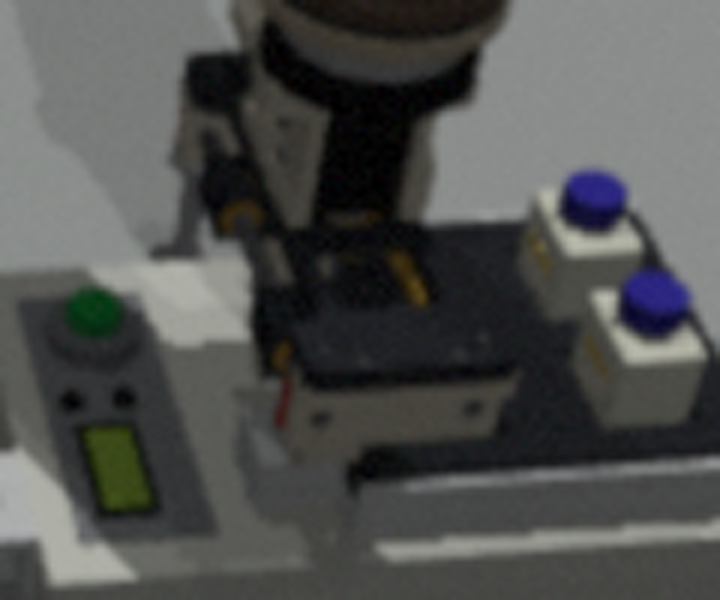

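>>> send_rows(commands="0.5 0 0 0.04 0 0 0;0.3 0 0 0 0 0 0;0.3 0 0 0 0 0 0;0.05 0 0 0 0 0 0;0.05 0 0 0 0 0 0;0.05 0 0 0 0 0 0;0.05 0 0 0 0 0 0;0.05 0 0 0 0 0 0;0.05 0 0 0 0 0 0;0.05 0 0 0 0 0 0", grip_force=15)

```text
time_s: 31.27
tool_pos: [0.5928, 0.114, 0.1147]
tool_rot: [[0.994, 0.11, -0.001], [0.11, -0.994, -0.0], [-0.002, 0.0, -1.0]]
contact_force: [-5.0, -0.5, 5.2]
grip_width: 0.184
```

>>> send_rows(commands="0.05 0 0 0 0 0 0;0.05 0 0 0 0 0 0;0.05 0 0 0 0 0 0", grip_force=25)

```text
time_s: 31.52
tool_pos: [0.5926, 0.114, 0.1147]
tool_rot: [[0.994, 0.11, -0.002], [0.11, -0.994, -0.001], [-0.002, 0.0, -1.0]]
contact_force: [-6.2, -1.1, 6.1]
grip_width: 0.177
```

>>> send_rows(commands="0.05 0 0 -0.2 0 0 0;0.05 0 0 -0.4 0 0 0;0.05 0 0 -0.4 0 0 0;0.05 0 0 -0.4 0 0 0;0.05 0 0 -0.4 0 0 0;0.05 0 0 -0.4 0 0 0;0.05 0 0 -0.4 0 0 0;0.05 0 0 -0.4 0 0 0;0.05 0 0 -0.2 0 0 0;0.05 0 0 0 0 0 0")

```text
time_s: 32.35
tool_pos: [0.5945, 0.1143, 0.1964]
tool_rot: [[0.994, 0.11, 0.003], [0.11, -0.994, 0.001], [0.003, -0.0, -1.0]]
contact_force: [-0.2, 0.3, -0.4]
grip_width: 0.166
```

```bash
python3 go.py 0.598 -0.006 0.185 6.1; python3 - <<'E'
from h import *
t=snapshot("top");s=snapshot("scene")
crop(s,"s21.png",280,110,400,230,6)
E
```

```text
t 32.35 pos [0.5945 0.1143 0.1964] yaw 6.3 tilt z [ 2.6e-03  5.0e-04 -1.0e+00] F [-0.19  0.27 -0.37] g 0.166 q [ 0.05  0.49 -0.47  1.65  0.25  1.05 -0.39]
units [-0.389  4.8    0.455] rz units 0.039390283428934934
```

View pics/s21.png

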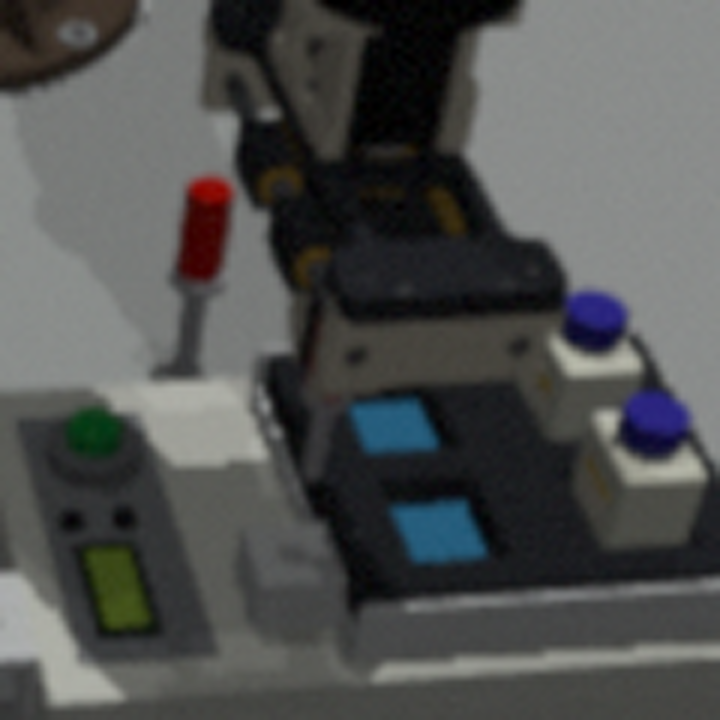

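```bash
python3 - <<'E'
from h import *
t=snapshot("top");s=snapshot("scene")
T=lambda x,y:(165+(x+.5)/10-.5,155+(y+.5)/10-.5)
S=lambda x,y:(262+(x+.5)/14-.5,195+(y+.5)/14-.5)
for q in ((585,186),(562,188),(645,180)): print("top",q,onz(t,*T(*q),.06).round(4))
# scene: slot upper edge hidden..., prong corners
for q in ((95,165),(118,235),(122,275),(142,360),(245,235),(245,275)): print("sc",q,onz(s,*S(*q),.06).round(4))
crop(t,"t22.png",205,155,245,190,18);crop(s,"s22.png",262,195,302,240,14)
print(onz(t,172.05,173.05,.126))
E
```

```text
top (585, 186) [ 0.6006 -0.0063  0.06  ]
top (562, 188) [ 6.e-01 -2.e-04  6.e-02]
top (645, 180) [ 0.6023 -0.0222  0.06  ]
sc (95, 165) [ 0.5782 -0.0227  0.06  ]
sc (118, 235) [ 0.5956 -0.0195  0.06  ]
sc (122, 275) [ 0.6053 -0.0192  0.06  ]
sc (142, 360) [ 0.6256 -0.0168  0.06  ]
sc (245, 235) [0.5954 0.0022 0.06  ]
sc (245, 275) [0.6051 0.0016 0.06  ]
[0.59275174 0.11469694 0.126     ]
```

View pics/t22.png

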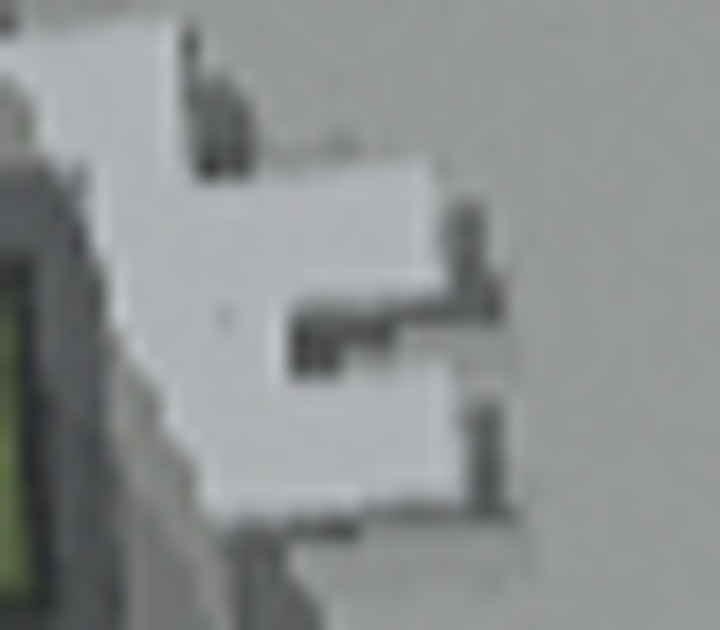

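>>> send_rows(commands="0.05 0 0.7 0 0 0 0;0.05 -0.05 0.8 0 0 0 0;0.05 -0.05 0.8 0 0 0 0;0.05 -0.05 0.8 0 0 0 0;0.05 -0.05 0.8 0 0 0 0;0.05 -0.05 0.7 0 0 0 0;0.05 -0.05 0.3 0 0 0 0;0.05 0 0 0 0 0 0;0.05 0 0 0 0 0 0;0.05 0 0 0 0 0 0")

```text
time_s: 33.38
tool_pos: [0.5995, -0.0068, 0.1946]
tool_rot: [[0.994, 0.111, -0.0], [0.111, -0.994, 0.001], [-0.0, -0.001, -1.0]]
contact_force: [-0.7, 0.0, -1.2]
grip_width: 0.164
```

```bash
python3 go.py 0.6008 -0.009 0.135 6.1; python3 - <<'E'
from h import *
t=snapshot("top");s=snapshot("scene")
crop(s,"s23.png",220,110,340,240,6)
crop(t,"t23.png",165,120,285,210,6)
E
```

```text
t 33.38 pos [ 0.5995 -0.0068  0.1946] yaw 6.4 tilt z [-2.e-04  1.e-03 -1.e+00] F [-0.72  0.03 -1.17] g 0.164 q [ 0.24  0.48 -0.45  1.67  0.24  1.04 -0.18]
units [0.043 0.097 2.386] rz units 0.05919657058714165
```

View pics/s23.png

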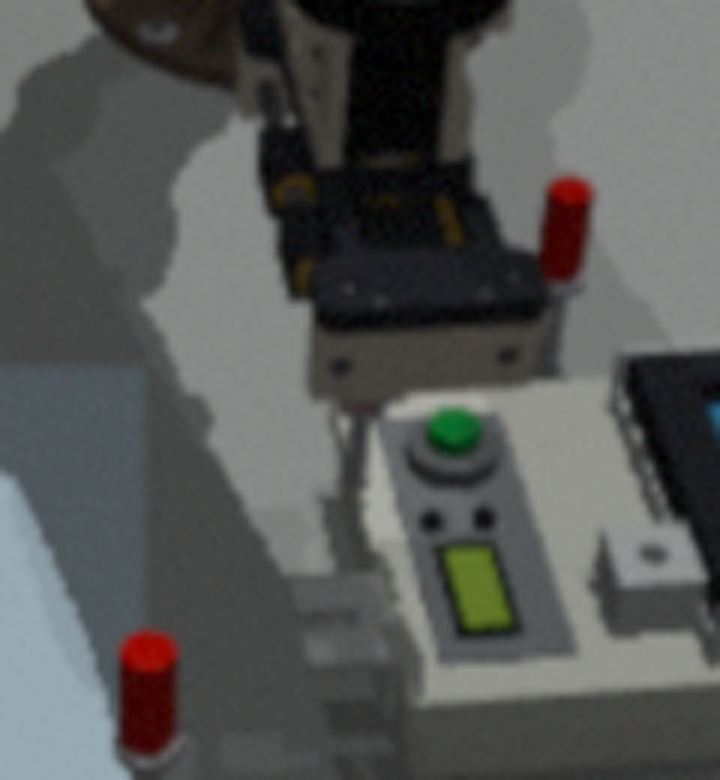

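View pics/t23.png

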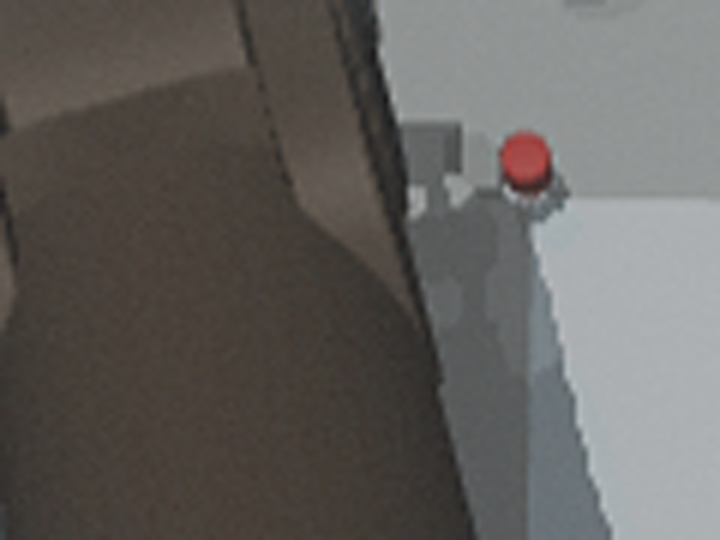

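>>> send_rows(commands="0.05 0.04 0.1 0.8 0 0 0;0.05 0 0 0.8 0 0 0;0.05 0 0 0.7 0 0 0;0.05 0 0 0 0 0 0;0.05 0 0 0 0 0 0;0.05 0 0 0 0 0 0")

```text
time_s: 33.98
tool_pos: [0.6015, -0.0101, 0.1383]
tool_rot: [[0.994, 0.111, 0.001], [0.111, -0.994, 0.0], [0.001, -0.0, -1.0]]
contact_force: [-0.3, 0.2, 0.2]
grip_width: 0.167
```

```bash
python3 go.py 0.6008 -0.009 0.135 6.1; python3 - <<'E'
from h import *
s=snapshot("scene")
crop(s,"s24.png",255,170,315,240,11)
p=np.array(observe()["tool_pos"])
for dx in (-.004,.004):
  for z in (-.0267,-.0667): print(dx,z,(proj(s,p+[0,dx,z])-[255,170])*11)
print("notch",(proj(s,(.6004,-.005,.06))-[255,170])*11)
E
```

```text
t 33.98 pos [ 0.6015 -0.0101  0.1383] yaw 6.35 tilt z [ 1.2e-03  4.0e-04 -1.0e+00] F [-0.27  0.22  0.23] g 0.167 q [ 0.23  0.54 -0.43  1.73  0.27  0.93 -0.2 ]
units [-0.023 -0.047  0.13 ] rz units 0.05052100581031027
-0.004 -0.0267 [203.52697308 295.8410786 ]
-0.004 -0.0667 [193.00062862 434.71652966]
0.004 -0.0267 [241.82702238 296.14190514]
0.004 -0.0667 [230.2754442  434.98903043]
notch [232.50206563 470.46201256]
```

View pics/s24.png

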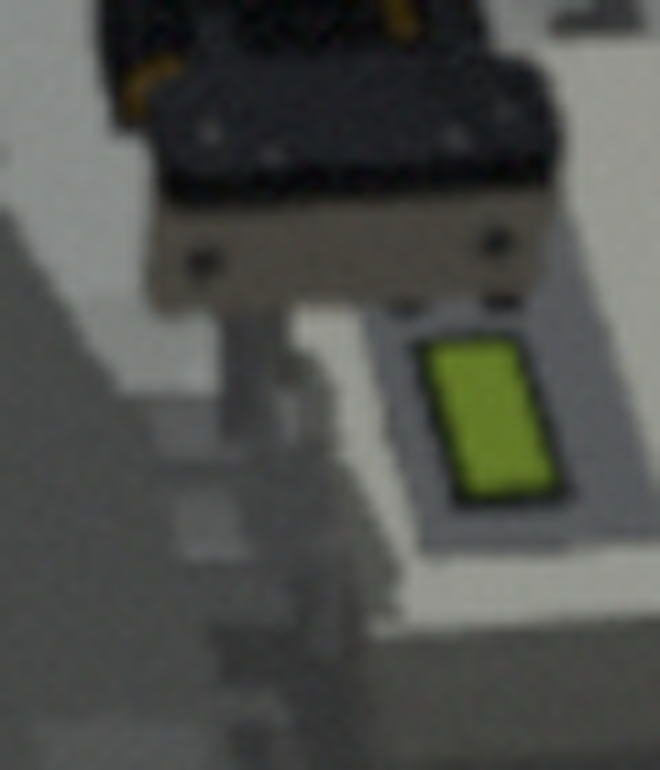

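```bash
python3 - <<'E'
from h import *
s=snapshot("scene")
c=cv2.resize(s["frame"][185:235,258:308,::-1],None,fx=15,fy=15,interpolation=cv2.INTER_CUBIC).astype(float)
c=np.clip((c-30)*2.2,0,255).astype(np.uint8); cv2.imwrite("pics/s25.png",c)
p=np.array(observe()["tool_pos"])
for dx in (-.004,.004):
  for z in (-.0267,-.0667): print(dx,z,(proj(s,p+[0,dx,z])-[258,185])*15+7)
print("notch",(proj(s,(.6004,-.005,.06))-[258,185])*15+7)
E
```

```text
-0.004 -0.0267 [238.42122139 185.24500621]
-0.004 -0.0667 [224.09605101 374.63819747]
0.004 -0.0267 [290.65238179 185.6552791 ]
0.004 -0.0667 [274.9289636  375.00983764]
notch [279.04827132 423.53910803]
```

View pics/s25.png

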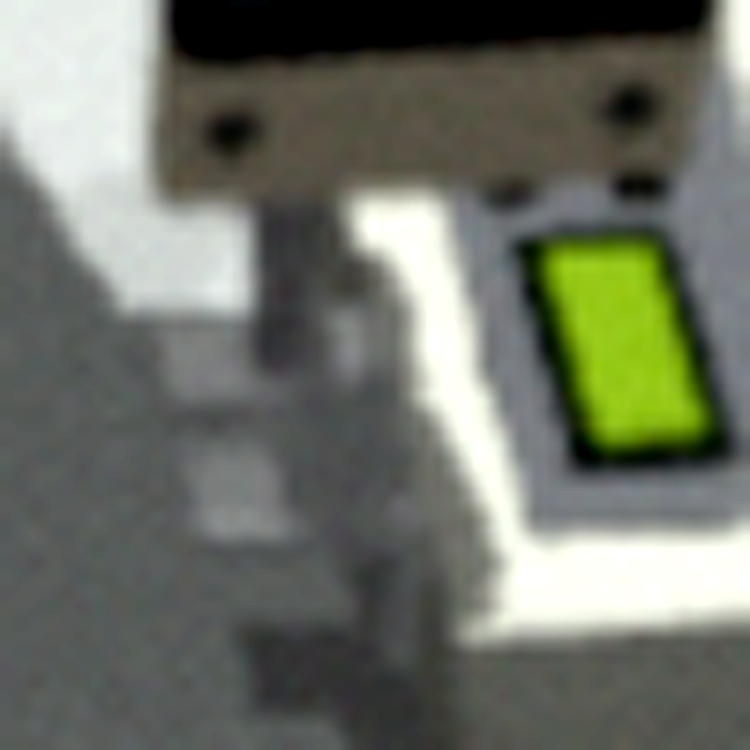

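>>> send_rows(commands="0.05 -0.02 0.08 0.1 0 0 0;0.05 0 0 0.15 0 0 0;0.05 0 0 0.1 0 0 0;0.05 0 0 0 0 0 0;0.05 0 0 0 0 0 0")

```text
time_s: 34.5
tool_pos: [0.6005, -0.013, 0.1283]
tool_rot: [[0.994, 0.11, -0.0], [0.11, -0.994, -0.0], [-0.0, -0.0, -1.0]]
contact_force: [-0.2, -0.4, -1.3]
grip_width: 0.168
```

>>> send_rows(commands="0.05 0 0 0.1 0 0 0;0.05 0 0 0.1 0 0 0;0.05 0 0 0 0 0 0")

```text
time_s: 34.75
tool_pos: [0.6003, -0.013, 0.1229]
tool_rot: [[0.994, 0.11, -0.001], [0.11, -0.994, -0.0], [-0.001, -0.0, -1.0]]
contact_force: [-0.5, 0.4, -0.7]
grip_width: 0.167
```

>>> send_rows(commands="0.05 0 0 0.1 0 0 0;0.05 0 0 0 0 0 0;0.05 0 0 0 0 0 0")

```text
time_s: 35.0
tool_pos: [0.6005, -0.013, 0.1208]
tool_rot: [[0.994, 0.11, -0.0], [0.11, -0.994, -0.0], [-0.0, 0.0, -1.0]]
contact_force: [0.2, -1.2, -0.1]
grip_width: 0.169
```

>>> send_rows(commands="0.05 0 0 0.3 0 0 0;0.05 0 0 0.3 0 0 0;0.05 0 0 0.2 0 0 0;0.05 0 0 0 0 0 0;0.05 0 0 0 0 0 0")

```text
time_s: 35.42
tool_pos: [0.6002, -0.013, 0.1003]
tool_rot: [[0.994, 0.11, -0.001], [0.11, -0.994, -0.0], [-0.001, -0.0, -1.0]]
contact_force: [1.1, -0.2, 0.3]
grip_width: 0.169
```

```bash
python3 go.py 0.6008 -0.011 0.0867 6.1; python3 - <<'E'
from h import *
s=snapshot("scene")
c=cv2.resize(s["frame"][185:235,258:308,::-1],None,fx=15,fy=15,interpolation=cv2.INTER_CUBIC).astype(float)
c=np.clip((c-30)*2.2,0,255).astype(np.uint8); cv2.imwrite("pics/s26.png",c)
t=snapshot("top");crop(t,"t26.png",195,150,255,200,12)
E
```

```text
t 35.42 pos [ 0.6002 -0.013   0.1003] yaw 6.31 tilt z [-0.0013 -0.     -1.    ] F [ 1.14 -0.21  0.31] g 0.169 q [ 0.22  0.59 -0.42  1.76  0.3   0.86 -0.22]
units [ 0.032 -0.076  0.544] rz units 0.041002642494493105
```

View pics/s26.png

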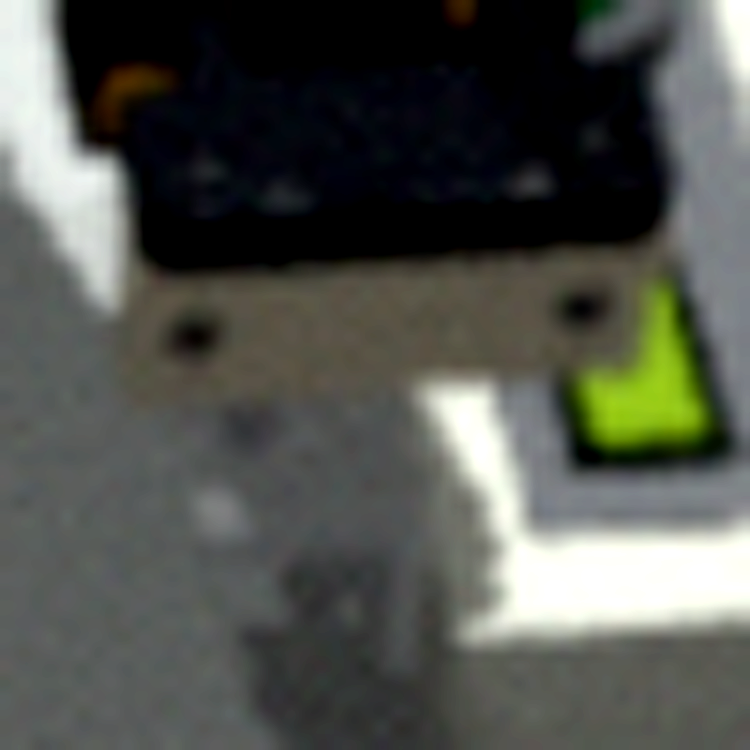

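View pics/t26.png

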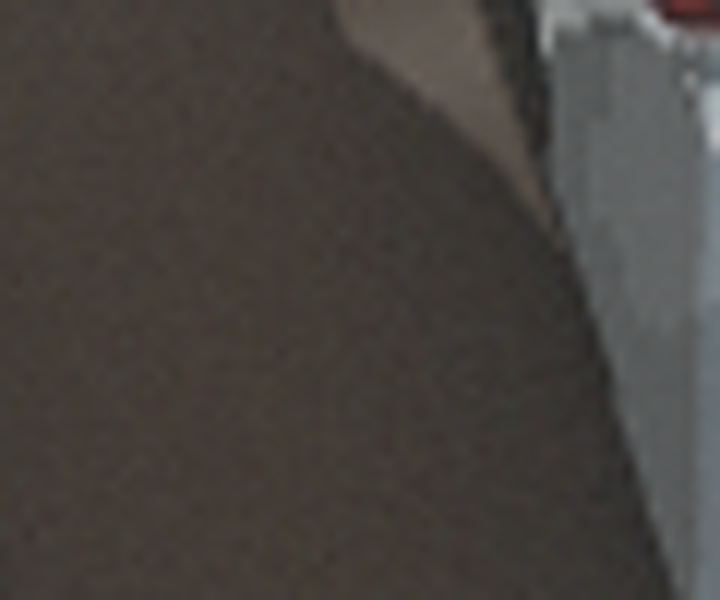

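>>> send_rows(commands="0.05 0.02 -0.1 0.1 0 0 0;0.05 0 0 0.2 0 0 0;0.05 0 0 0.14 0 0 0;0.05 0 0 0 0 0 0;0.05 0 0 0 0 0 0")

```text
time_s: 35.93
tool_pos: [0.6005, -0.0105, 0.0896]
tool_rot: [[0.994, 0.11, -0.001], [0.11, -0.994, -0.0], [-0.001, 0.0, -1.0]]
contact_force: [-0.8, -0.1, -0.2]
grip_width: 0.169
```

>>> send_rows(commands="0.05 0 0 0.06 0 0 0;0.05 0 0 0 0 0 0;0.05 0 0 0 0 0 0")

```text
time_s: 36.18
tool_pos: [0.6009, -0.0105, 0.0885]
tool_rot: [[0.994, 0.11, -0.0], [0.11, -0.994, -0.0], [-0.0, 0.0, -1.0]]
contact_force: [-0.1, -0.1, -1.1]
grip_width: 0.164
```

>>> send_rows(commands="0.05 0 0 0.06 0 0 0;0.05 0 0 0 0 0 0;0.05 0 0 0 0 0 0")

```text
time_s: 36.43
tool_pos: [0.6009, -0.0105, 0.0869]
tool_rot: [[0.994, 0.11, 0.0], [0.11, -0.994, -0.0], [0.0, 0.0, -1.0]]
contact_force: [-0.0, -0.1, -0.4]
grip_width: 0.167
```

>>> send_rows(commands="0.05 0 0 0.05 0 0 0;0.05 0 0 0 0 0 0;0.05 0 0 0 0 0 0")

```text
time_s: 36.68
tool_pos: [0.6008, -0.0104, 0.0864]
tool_rot: [[0.994, 0.11, 0.0], [0.11, -0.994, -0.0], [0.0, 0.0, -1.0]]
contact_force: [-3.1, 0.2, 7.9]
grip_width: 0.17
```

>>> send_rows(commands="0.05 0 0 0.05 0 0 0;0.05 0 0 0 0 0 0;0.05 0 0 0 0 0 0")

```text
time_s: 36.93
tool_pos: [0.6008, -0.0104, 0.0862]
tool_rot: [[0.994, 0.11, 0.001], [0.11, -0.994, -0.001], [0.0, 0.001, -1.0]]
contact_force: [-7.0, -1.7, 17.6]
grip_width: 0.169
```

>>> send_rows(commands="0.05 0 0 -0.07 0 0 0;0.1 0 0 0 0 0 0;0.2 0 0 0 0 0 0;0.25 0 0 0 0 0 0;0.3 0 0 0 0 0 0;0.4 0 0 0 0 0 0;0.4 0 0 0 0 0 0;0.4 0 0 0 0 0 0;0.4 0 0 0 0 0 0")

```text
time_s: 37.68
tool_pos: [0.6008, -0.0104, 0.0861]
tool_rot: [[0.994, 0.11, -0.0], [0.11, -0.994, -0.0], [-0.0, 0.0, -1.0]]
contact_force: [-0.1, 0.7, -0.2]
grip_width: 0.399
```

>>> send_rows(commands="0.4 0 0 -0.4 0 0 0;0.4 0 0 -0.8 0 0 0;0.4 0 0 -1 0 0 0;0.4 0 0 -1 0 0 0;0.4 0 0 -1 0 0 0;0.4 0 0 -1 0 0 0;0 -1 0 0 0 0 0;0 -1 0 0 0 0 0;0 -1 0 0 0 0 0;0 -1 0 0 0 0 0;0 0 0 0 0 0 0;0 0 0 0 0 0 0")

```text
time_s: 38.68
tool_pos: [0.5009, -0.0217, 0.2173]
tool_rot: [[0.994, 0.109, 0.001], [0.109, -0.994, -0.001], [0.001, 0.001, -1.0]]
contact_force: [0.0, -0.6, 1.1]
grip_width: 0.026
```

```bash
python3 go.py 0.5036 0.0464 0.15 6.1; python3 - <<'E'
from h import *
s=snapshot("scene");t=snapshot("top")
crop(s,"s27.png",250,140,370,240,6)
crop(t,"t27.png",165,150,245,210,9)
E
```

```text
t 38.68 pos [ 0.5009 -0.0217  0.2173] yaw 6.28 tilt z [ 1.1e-03 -9.0e-04 -1.0e+00] F [ 0.   -0.56  1.11] g 0.026 q [ 0.33  0.31 -0.49  1.87  0.17  1.   -0.13]
units [ 0.404 -2.698  2.689] rz units 0.03667104073830387
```

View pics/s27.png

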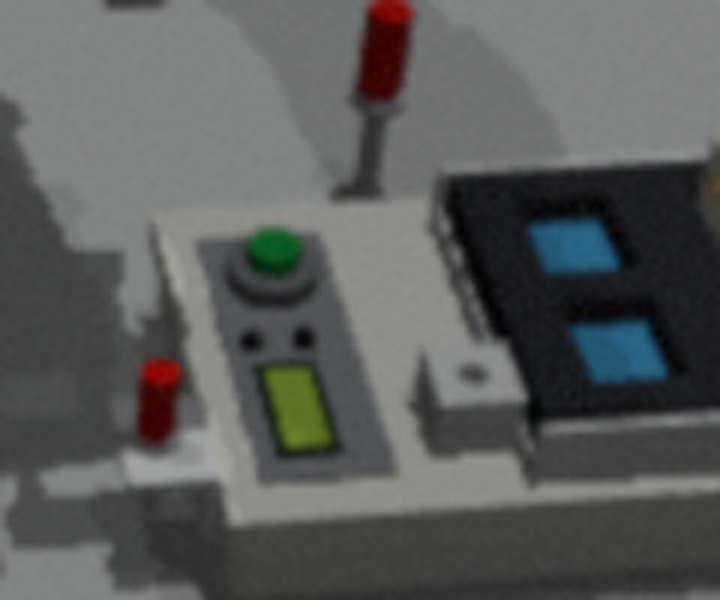

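View pics/t27.png

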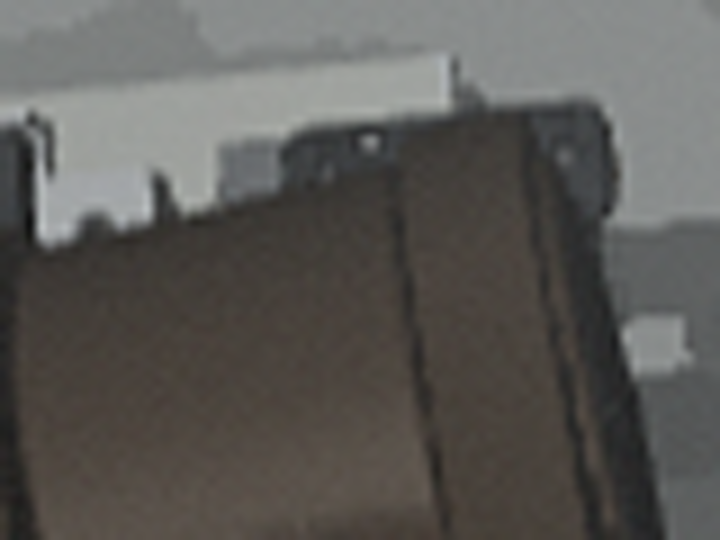

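```bash
python3 - <<'E'
from h import *
s=snapshot("scene");t=snapshot("top")
S=lambda x,y:(250+(x+.5)/6-.5,140+(y+.5)/6-.5)
print("pin mid",onz(s,*S(157,405),.081),"pin top",onz(s,*S(160,374),.098), "pin base/flange",onz(s,*S(155,442),.062))
print("decoy",tri(t,(171.5,263.5),s,S(390,12)), "base",onz(s,*S(358,193),0.0))
E
```

```text
pin mid [ 0.60299208 -0.00732561  0.081     ] pin top [ 0.60360995 -0.00722235  0.098     ] pin base/flange [ 0.60412267 -0.00703854  0.062     ]
decoy (array([0.36822291, 0.11212629, 0.10635001]), np.float64(0.00404437713441066)) base [0.36676758 0.10772977 0.        ]
```

>>> send_rows(commands="0 0.1 -0.7 0 0 0 0;0 0.1 -0.8 0 0 0 0;0 0.1 -0.8 0.6 0 0 0;0 0.1 -0.4 0.8 0 0 0;0 0 0 0.8 0 0 0;0 0 0 0.5 0 0 0;0 0 0 0 0 0 0;0 0 0 0 0 0 0")

```text
time_s: 39.55
tool_pos: [0.5041, 0.0471, 0.1483]
tool_rot: [[0.994, 0.11, -0.001], [0.11, -0.994, 0.0], [-0.001, -0.0, -1.0]]
contact_force: [0.1, -0.3, 1.1]
grip_width: 0.008
```

```bash
python3 go.py 0.5036 0.0464 0.1 6.1; python3 - <<'E'
from h import *
s=snapshot("scene")
crop(s,"s28.png",250,120,370,220,6)
E
```

```text
t 39.55 pos [0.5041 0.0471 0.1483] yaw 6.32 tilt z [-1.5e-03  3.0e-04 -1.0e+00] F [ 0.11 -0.26  1.07] g 0.008 q [ 0.18  0.4  -0.49  1.94  0.25  0.86 -0.33]
units [-0.022  0.026  1.932] rz units 0.04399326233996703
```

View pics/s28.png

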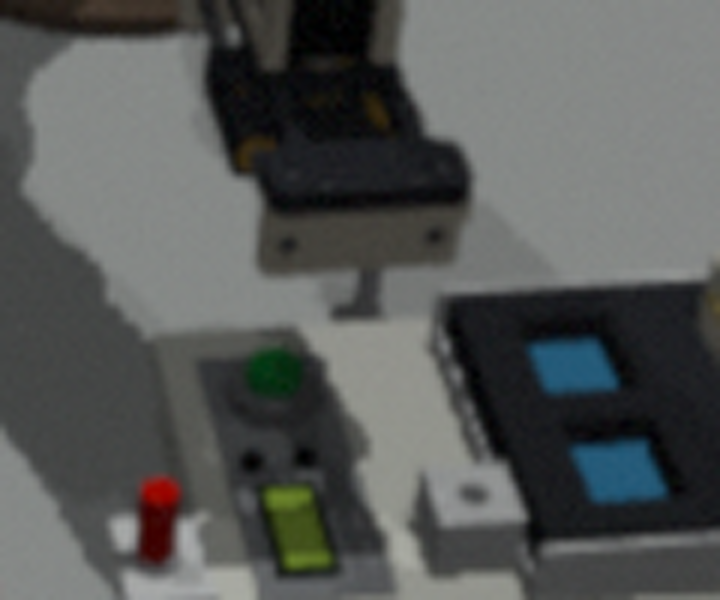

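Pin is parked upright in the notch (crop 160,520). Pressing the button now, stepwise; fingertip contact is expected at TCP z ≈ 0.095.

>>> send_rows(commands="0 0 0 0.8 0 0 0;0 0 0 0.7 0 0 0;0 0 0 0.4 0 0 0;0 0 0 0 0 0 0;0 0 0 0.1 0 0 0;0 0 0 0 0 0 0")

```text
time_s: 40.1
tool_pos: [0.5046, 0.0469, 0.0995]
tool_rot: [[0.994, 0.11, 0.001], [0.11, -0.994, 0.0], [0.001, -0.0, -1.0]]
contact_force: [-0.8, -1.4, -0.2]
grip_width: 0.004
```

>>> send_rows(commands="0 0 0 0.1 0 0 0;0 0 0 0.06 0 0 0;0 0 0 0.06 0 0 0;0 0 0 0 0 0 0")

```text
time_s: 40.43
tool_pos: [0.5048, 0.047, 0.0937]
tool_rot: [[0.994, 0.11, 0.002], [0.11, -0.994, 0.0], [0.002, -0.0, -1.0]]
contact_force: [1.5, 0.7, 4.8]
grip_width: 0.003
```

>>> send_rows(commands="0 0 0 0.06 0 0 0;0 0 0 0.06 0 0 0;0 0 0 0.06 0 0 0;0 0 0 0 0 0 0")

```text
time_s: 40.77
tool_pos: [0.5051, 0.0471, 0.0923]
tool_rot: [[0.994, 0.11, 0.003], [0.11, -0.994, -0.001], [0.003, 0.002, -1.0]]
contact_force: [-11.9, -3.6, 50.3]
grip_width: 0.005
```

>>> send_rows(commands="0 0 0 0.06 0 0 0;0 0 0 0.06 0 0 0;0 0 0 0 0 0 0;0 0 0 0 0 0 0")

```text
time_s: 41.1
tool_pos: [0.5052, 0.0472, 0.0916]
tool_rot: [[0.994, 0.11, 0.005], [0.11, -0.994, -0.002], [0.005, 0.003, -1.0]]
contact_force: [-23.9, -5.3, 84.5]
grip_width: 0.001
```

>>> send_rows(commands="0 0 0 -0.1 0 0 0;0 0 0 0 0 0 0;0 0 0 0 0 0 0")

```text
time_s: 41.35
tool_pos: [0.5051, 0.0471, 0.0923]
tool_rot: [[0.994, 0.11, 0.004], [0.11, -0.994, -0.001], [0.004, 0.002, -1.0]]
contact_force: [-14.2, -3.5, 55.8]
grip_width: 0.004
```

```bash
python3 go.py 0.5036 0.0464 0.1 6.1; python3 - <<'E'
from h import *
s=snapshot("scene");t=snapshot("top")
crop(s,"s29.png",270,140,330,200,12)
crop(t,"t29.png",165,150,245,230,8)
E
```

```text
t 41.35 pos [0.5051 0.0471 0.0923] yaw 6.3 tilt z [ 0.004  -0.0014 -1.    ] F [-14.24  -3.47  55.77] g 0.004 q [ 0.14  0.48 -0.46  2.    0.31  0.73 -0.39]
units [-0.061  0.02  -0.31 ] rz units 0.040241427292386334
```

View pics/s29.png

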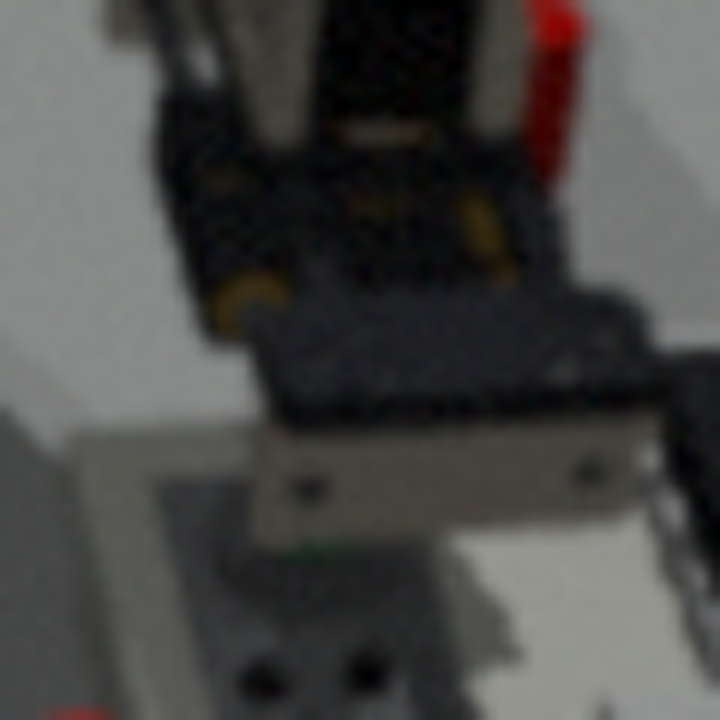

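View pics/t29.png

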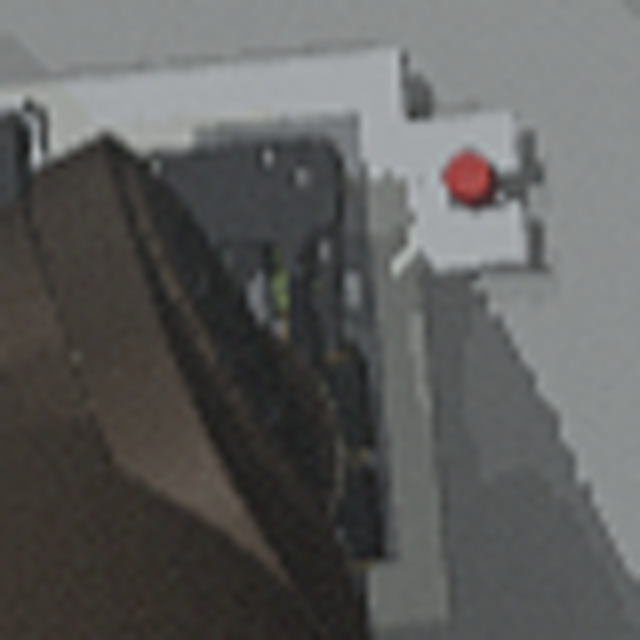

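```bash
python3 - <<'E'
from h import *
s=snapshot("scene"); z=np.load("snap0.npz")["s"]
def en(im): 
    c=cv2.resize(im[165:205,278:318,::-1],None,fx=9,fy=9,interpolation=cv2.INTER_CUBIC).astype(float); return np.clip((c-20)*2.5,0,255).astype(np.uint8)
def en0(im): 
    c=cv2.resize(im[165:205,278:318,::-1],None,fx=9,fy=9,interpolation=cv2.INTER_CUBIC).astype(float); return np.clip(c*1.3,0,255).astype(np.uint8)
cv2.imwrite("pics/b1.png",np.hstack([en0(z),en(s["frame"])]))
E
```

```text
(no output)
```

View pics/b1.png

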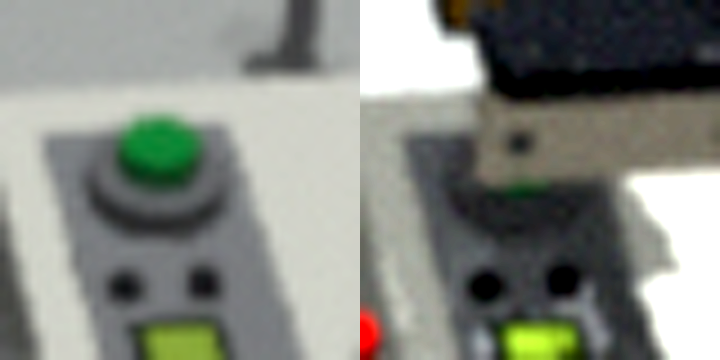

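>>> send_rows(commands="0 0 0 -0.2 0 0 0;0 0 0 -1 0 0 0;0 0 0 -1 0 0 1;0 0 0 0 0 0 1;0 0 0 0 0 0 1;0 0 0 0 0 0 1;0 0 0 0 0 0 1;0 0 0 0 0 0 1;0 0 0 0 0 0 1;0 0 0 0 0 0 1;0 0 0 0 0 0 1;0 0 0 0 0 0 1")

```text
time_s: 42.5
tool_pos: [0.5036, 0.0467, 0.143]
tool_rot: [[0.72, -0.694, -0.001], [-0.694, -0.72, -0.0], [-0.0, 0.001, -1.0]]
contact_force: [0.2, 0.5, -1.3]
grip_width: 0.006
```

>>> send_rows(commands="0 0 0 0 0 0 1;0 0 0 0 0 0 1;0 0 0 0 0 0 1;0 0 0 0 0 0 1;0 0 0 0 0 0 1;0 0 0 0 0 0 1;0 0 0 0 0 0 1;0 0 0 0 0 0 1;0 0 0 0 0 0 0;0 0 0 0 0 0 0")

```text
time_s: 43.33
tool_pos: [0.5037, 0.0468, 0.1431]
tool_rot: [[0.113, -0.994, -0.0], [-0.994, -0.113, -0.0], [0.0, 0.001, -1.0]]
contact_force: [-0.3, 0.4, 0.2]
grip_width: 0.002
```

```bash
python3 go.py 0.505 0.0468 0.15 -83.9; python3 - <<'E'
from h import *
s=snapshot("scene")
crop(s,"s30.png",230,120,420,220,4)
def en0(im): 
    c=cv2.resize(im[165:215,263:318,::-1],None,fx=12,fy=12,interpolation=cv2.INTER_CUBIC).astype(float); return np.clip(c*1.5,0,255).astype(np.uint8)
cv2.imwrite("pics/b2.png",en0(s["frame"]))
E
```

```text
t 43.33 pos [0.5037 0.0468 0.1431] yaw -83.54 tilt z [-5.e-04 -3.e-04 -1.e+00] F [-0.35  0.35  0.19] g 0.002 q [-0.11  0.36 -0.12  1.97  0.06  0.81 -1.71]
units [ 0.007 -0.051 -0.277] rz units 0.07279569197675073
```

View pics/s30.png

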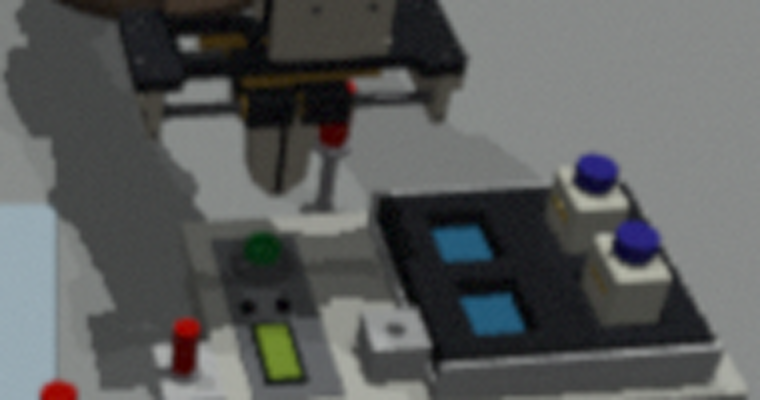

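View pics/b2.png

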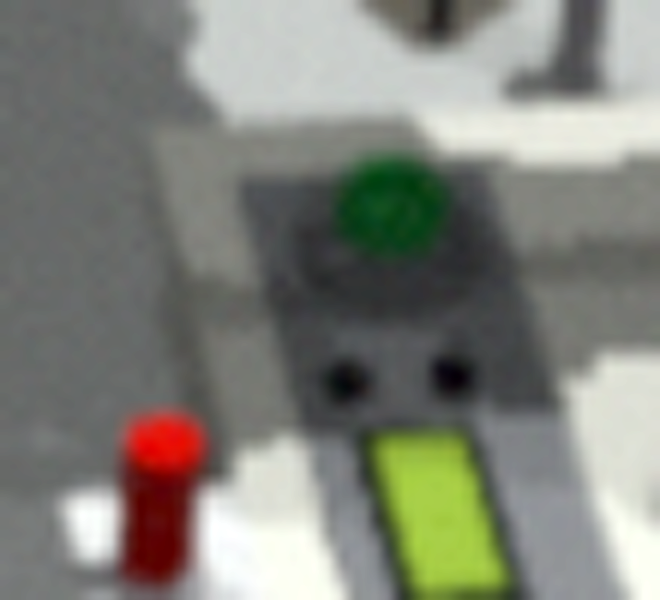

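```bash
python3 - <<'E'
from h import *
s=snapshot("scene")
# tip in b2: (435,45)/12
u,v=263+(435.5)/12-.5,165+45.5/12-.5
print(u,v,onz(s,u,v,.1431-.017), proj(s,(.5037,.0468,.126)), proj(s,(.5132,.0478,.126)))
print(onz(s,263+390/12-.5,165+200/12-.5,.078))
c=cv2.resize(s["frame"][140:180,280:320,::-1],None,fx=15,fy=15,interpolation=cv2.INTER_CUBIC).astype(float)
cv2.imwrite("pics/b3.png",np.clip(c*1.5,0,255).astype(np.uint8))
E
```

```text
298.7916666666667 168.29166666666666 [0.51265961 0.05111805 0.1261    ] [296.67584016 166.0497842 ] [297.44796907 168.44888189]
[0.50386389 0.04702007 0.078     ]
```

View pics/b3.png

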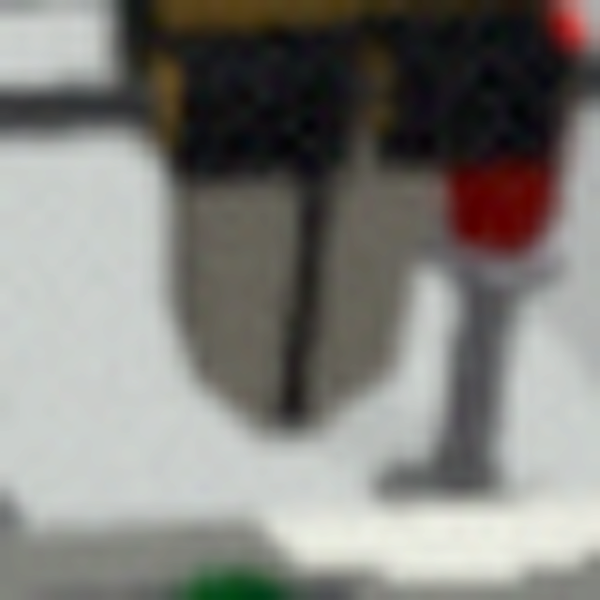

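>>> send_rows(commands="0 0.08 -0.05 0 1 0 0;0 0 0 0 1 0 0;0 0 0 0 1 0 0;0 0 0 0 1 0 0;0 0 0 0 0 0 0;0 0 0 0 0 0 0")

```text
time_s: 43.93
tool_pos: [0.5042, 0.0447, 0.143]
tool_rot: [[0.111, -0.935, 0.337], [-0.994, -0.105, 0.037], [0.001, -0.339, -0.941]]
contact_force: [0.8, -0.2, 0.4]
grip_width: 0.006
```

```bash
python3 go.py 0.505 0.0448 0.1 -83.9; python3 - <<'E'
from h import *
o=observe();p=np.array(o["tool_pos"]);R=np.array(o["tool_rot"])
for y in (.0095,-.0095): print((p+R@[0,y,.017]).round(4))
s=snapshot("scene")
c=cv2.resize(s["frame"][140:200,275:325,::-1],None,fx=10,fy=10,interpolation=cv2.INTER_CUBIC).astype(float)
cv2.imwrite("pics/b4.png",np.clip(c*1.5,0,255).astype(np.uint8))
E
```

```text
t 43.93 pos [0.5042 0.0447 0.143 ] yaw -83.61 tilt z [ 0.3372  0.0367 -0.9407] F [ 0.82 -0.18  0.35] g 0.006 q [-0.16  0.23 -0.07  2.26  0.18  0.31 -1.85]
units [-0.003  0.554  1.629] rz units 0.05874474884793699
[0.5011 0.0443 0.1238]
[0.5188 0.0463 0.1302]
```

View pics/b4.png

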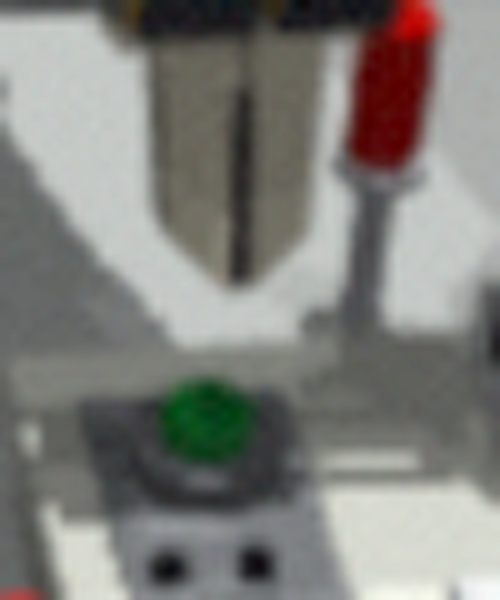

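>>> send_rows(commands="0 0 0 0 -1 0 0;0 0 0 0 -1 0 0;0 0 0 0 -1 0 0;0 0 0 0 -1 0 0;0 0 0 0 -1 0 0;0 0 0 0 -1 0 0;0 0 0 0 -1 0 0;0 0 0 0 -1 0 0;0 0 0 0 0 0 0;0 0 0 0 0 0 0")

```text
time_s: 44.82
tool_pos: [0.5069, 0.0454, 0.1424]
tool_rot: [[0.11, -0.934, -0.341], [-0.994, -0.104, -0.036], [-0.002, 0.342, -0.94]]
contact_force: [1.2, -0.4, -1.0]
grip_width: 0.002
```

```bash
cat > tip.py <<'E'
from h import *
o=observe();p=np.array(o["tool_pos"]);R=np.array(o["tool_rot"])
c=p+R@[0,-.0095,.017]
print("q",np.round(o["q"],2),"tcp",p.round(4),"corner",c.round(4),"F",np.round(o["contact_force"],1))
for tgt in ((.506,.0445,.082),(.506,.0445,.078),(.506,.0445,.072)): print(tgt,(R.T@(np.array(tgt)-c)/.025).round(3))
E
python3 tip.py
```

```text
q [-0.1   0.56 -0.11  1.69  0.03  1.24 -1.68] tcp [0.5069 0.0454 0.1424] corner [0.51   0.0458 0.1231] F [ 1.2 -0.4 -1. ]
(0.506, 0.0445, 0.082) [ 0.035 -0.41   1.602]
(0.506, 0.0445, 0.078) [ 0.036 -0.464  1.753]
(0.506, 0.0445, 0.072) [ 0.036 -0.547  1.978]
```

>>> send_rows(commands="0 0.03 -0.15 0.6 0 0 0;0 0 -0.13 0.6 0 0 0;0 0 -0.13 0.4 0 0 0;0 0 0 0 0 0 0;0 0 0 0 0 0 0")

```text
time_s: 45.23
tool_pos: [0.5014, 0.0438, 0.1026]
tool_rot: [[0.11, -0.934, -0.34], [-0.994, -0.103, -0.037], [-0.0, 0.342, -0.94]]
contact_force: [0.9, -0.2, 0.6]
grip_width: 0.007
```

```bash
python3 tip.py; python3 - <<'E'
from h import *
s=snapshot("scene")
c=cv2.resize(s["frame"][140:200,275:325,::-1],None,fx=10,fy=10,interpolation=cv2.INTER_CUBIC).astype(float)
cv2.imwrite("pics/b5.png",np.clip(c*1.5,0,255).astype(np.uint8))
E
```

```text
q [-0.1   0.6  -0.11  1.73  0.03  1.15 -1.68] tcp [0.5014 0.0438 0.1026] corner [0.5045 0.0441 0.0833] F [ 0.9 -0.2  0.6]
(0.506, 0.0445, 0.082) [-0.007 -0.078  0.029]
(0.506, 0.0445, 0.078) [-0.007 -0.132  0.179]
(0.506, 0.0445, 0.072) [-0.007 -0.214  0.405]
```

View pics/b5.png

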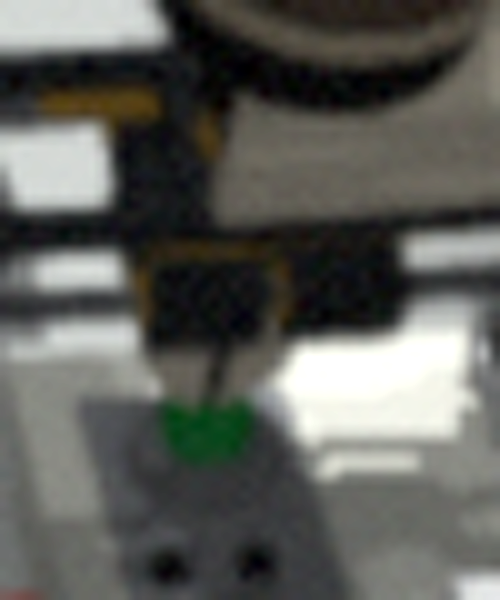

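>>> send_rows(commands="0 0 -0.06 0.08 0 0 0;0 0 -0.05 0.08 0 0 0;0 0 -0.02 0.04 0 0 0;0 0 0 0 0 0 0")

```text
time_s: 45.62
tool_pos: [0.5029, 0.044, 0.0965]
tool_rot: [[0.11, -0.934, -0.34], [-0.994, -0.103, -0.037], [-0.0, 0.342, -0.94]]
contact_force: [-1.3, -0.2, 4.8]
grip_width: 0.001
```

>>> send_rows(commands="0 0 -0.03 0.08 0 0 0;0 0 0 0 0 0 0;0 0 0 0 0 0 0")

```text
time_s: 45.87
tool_pos: [0.5029, 0.044, 0.0948]
tool_rot: [[0.11, -0.934, -0.34], [-0.994, -0.103, -0.038], [-0.0, 0.342, -0.94]]
contact_force: [-2.0, 0.7, 10.3]
grip_width: 0.006
```

>>> send_rows(commands="0 0 -0.03 0.08 0 0 0;0 0 0 0 0 0 0;0 0 0 0 0 0 0")

```text
time_s: 46.12
tool_pos: [0.503, 0.044, 0.0941]
tool_rot: [[0.11, -0.934, -0.34], [-0.994, -0.103, -0.037], [-0.0, 0.342, -0.94]]
contact_force: [-4.0, -0.4, 24.7]
grip_width: 0.006
```

```bash
python3 tip.py
```

```text
q [-0.1   0.62 -0.11  1.74  0.03  1.14 -1.68] tcp [0.503  0.044  0.0941] corner [0.5061 0.0444 0.0749] F [-4.  -0.4 24.7]
(0.506, 0.0445, 0.082) [-0.006  0.1   -0.265]
(0.506, 0.0445, 0.078) [-0.006  0.045 -0.115]
(0.506, 0.0445, 0.072) [-0.006 -0.037  0.11 ]
```

```bash
python3 - <<'E'
from h import *
s=snapshot("scene")
c=cv2.resize(s["frame"][140:200,275:325,::-1],None,fx=10,fy=10,interpolation=cv2.INTER_CUBIC).astype(float)
cv2.imwrite("pics/b6.png",np.clip(c*1.5,0,255).astype(np.uint8))
print(blobs(s["frame"],(50,100,20),(80,255,255))[0])
E
```

```text
[(np.int32(23), [295.22, 184.26], [291, 183, 9, 4])]
```

View pics/b6.png

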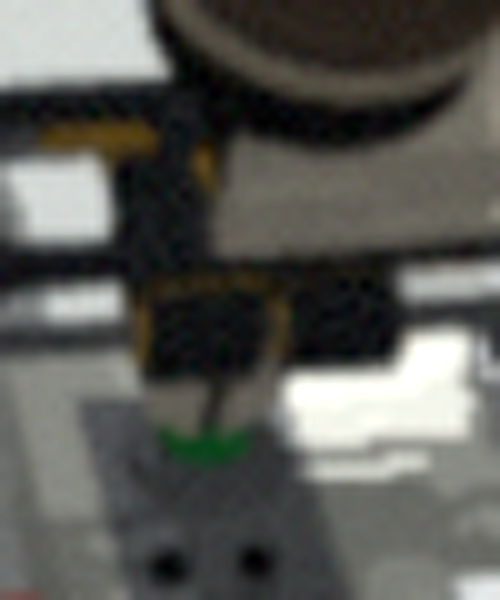

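>>> send_rows(commands="0 0 0.03 -0.08 0 0 0;0 0 0 0 0 0 0;0 0 0 0 0 0 0")

```text
time_s: 46.42
tool_pos: [0.5029, 0.044, 0.0949]
tool_rot: [[0.11, -0.934, -0.34], [-0.994, -0.103, -0.037], [-0.0, 0.342, -0.94]]
contact_force: [-2.0, -0.1, 9.5]
grip_width: 0.005
```

>>> send_rows(commands="0 0 0.03 -0.08 0 0 0;0 0 0 0 0 0 0")

```text
time_s: 46.58
tool_pos: [0.5029, 0.044, 0.0967]
tool_rot: [[0.11, -0.934, -0.34], [-0.994, -0.103, -0.037], [-0.0, 0.342, -0.94]]
contact_force: [-1.9, -0.4, 3.8]
grip_width: 0.005
```

>>> send_rows(commands="0 0 0 0 0 0 0")

```text
time_s: 46.67
tool_pos: [0.5029, 0.044, 0.0964]
tool_rot: [[0.11, -0.934, -0.34], [-0.994, -0.103, -0.037], [-0.0, 0.342, -0.94]]
contact_force: [-0.6, -0.1, 3.7]
grip_width: 0.004
```

>>> send_rows(commands="0 0 0 0 0 0 0")

```text
time_s: 46.75
tool_pos: [0.5029, 0.0439, 0.0963]
tool_rot: [[0.11, -0.934, -0.34], [-0.994, -0.103, -0.038], [-0.0, 0.342, -0.94]]
contact_force: [-1.5, 0.4, 4.0]
grip_width: 0.002
```

>>> send_rows(commands="0 0 0.015 -0.04 0 0 0;0 0 0 0 0 0 0")

```text
time_s: 46.92
tool_pos: [0.5029, 0.0439, 0.0974]
tool_rot: [[0.11, -0.934, -0.34], [-0.994, -0.103, -0.038], [0.0, 0.342, -0.94]]
contact_force: [-0.6, -0.1, 3.5]
grip_width: 0.006
```

>>> send_rows(commands="0 0 0 0 0 0 0")

```text
time_s: 47.0
tool_pos: [0.5029, 0.0439, 0.0974]
tool_rot: [[0.11, -0.934, -0.34], [-0.994, -0.103, -0.038], [-0.0, 0.342, -0.94]]
contact_force: [-1.1, 0.3, 3.2]
grip_width: 0.005
```

>>> send_rows(commands="0 0 0.015 -0.04 0 0 0;0 0 0 0 0 0 0")

```text
time_s: 47.17
tool_pos: [0.5029, 0.0439, 0.0985]
tool_rot: [[0.11, -0.934, -0.34], [-0.994, -0.103, -0.037], [-0.0, 0.342, -0.94]]
contact_force: [-1.3, -0.7, 3.1]
grip_width: 0.006
```

>>> send_rows(commands="0 0 0 0 0 0 0")

```text
time_s: 47.25
tool_pos: [0.5029, 0.0439, 0.0984]
tool_rot: [[0.11, -0.934, -0.34], [-0.994, -0.103, -0.038], [-0.0, 0.342, -0.94]]
contact_force: [-0.9, 0.8, 3.3]
grip_width: 0.008
```

>>> send_rows(commands="0 0 0.03 -0.08 0 0 0;0 0 0 0 0 0 0")

```text
time_s: 47.42
tool_pos: [0.5029, 0.0439, 0.1008]
tool_rot: [[0.11, -0.934, -0.34], [-0.994, -0.103, -0.038], [0.0, 0.342, -0.94]]
contact_force: [-0.6, 0.3, 1.2]
grip_width: 0.007
```

>>> send_rows(commands="0 0 0 0 0 0 0")

```text
time_s: 47.5
tool_pos: [0.5028, 0.0439, 0.1006]
tool_rot: [[0.11, -0.934, -0.34], [-0.994, -0.103, -0.038], [0.0, 0.342, -0.94]]
contact_force: [-0.6, 0.4, 1.4]
grip_width: 0.006
```

>>> send_rows(commands="0 0 0.34 -0.94 0 0 0;0 0 0.34 -0.94 0 0 0;0 0 0.34 -0.94 0 0 0;0 0 0.34 -0.94 0 0 0;0 0 0.34 -0.94 0 0 0;0 0 0.34 -0.94 0 0 0;0 1 0 0 0 0 0;0 1 0 0 0 0 0;0 1 0 0 0 0 0;0 1 0 0 0 0 0;0 1 0 0 0 0 0;0 1 0 0 0 0 0")

```text
time_s: 48.5
tool_pos: [0.5196, -0.1066, 0.2504]
tool_rot: [[0.11, -0.934, -0.34], [-0.994, -0.103, -0.038], [0.0, 0.342, -0.94]]
contact_force: [1.1, -0.2, 0.8]
grip_width: 0.006
```

>>> send_rows(commands="0 1 0 0 0 0 0;0 1 0 0 0 0 0;0 1 0 0 0 0 0;0 1 0 0 0 0 0;0 1 0 0 0 0 0;0 1 0 0 0 0 0;0 0 0 0 0 0 0;0 0 0 0 0 0 0;0 0 0 0 0 0 0")

```text
time_s: 49.25
tool_pos: [0.5361, -0.2536, 0.2502]
tool_rot: [[0.11, -0.934, -0.34], [-0.994, -0.104, -0.037], [-0.001, 0.342, -0.94]]
contact_force: [0.4, 0.9, -0.4]
grip_width: 0.007
```

```bash
python3 tip.py|head -1; python3 - <<'E'
from h import *
s=snapshot("scene");t=snapshot("top")
crop(s,"s40.png",255,140,415,240,5)
crop(t,"t40.png",95,150,255,250,5)
cv2.imwrite("pics/f40.png",cv2.resize(s["frame"][:,:,::-1],(768,576)))
for d,n in ((t,"t"),(s,"s")): print(n,[b for b in blobs(d["frame"],(50,100,40),(80,255,255))[0]])
E
```

```text
q [ 0.27  0.57  0.01  1.39  0.12  1.51 -1.21] tcp [ 0.5361 -0.2536  0.2502] corner [ 0.5392 -0.2533  0.2309] F [ 0.4  0.9 -0.4]
t [(np.int32(6), [198.83, 209.67], [198, 208, 3, 4])]
s [(np.int32(57), [295.04, 181.56], [291, 178, 9, 8])]
```

View pics/s40.png

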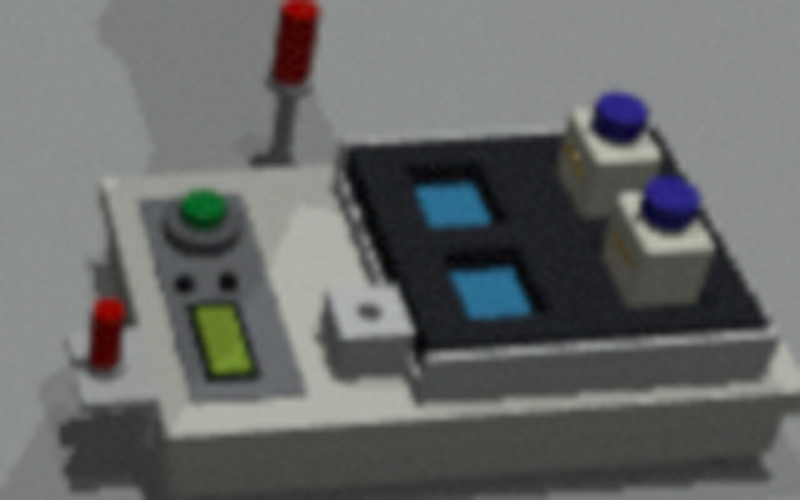

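View pics/t40.png

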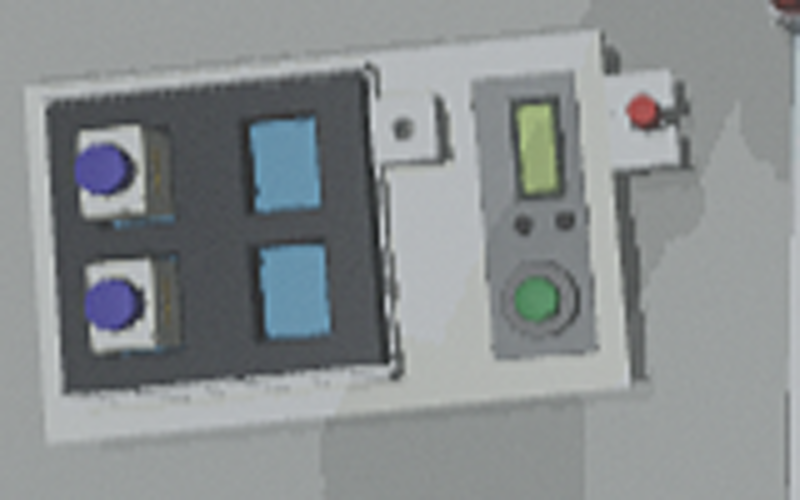

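View pics/f40.png

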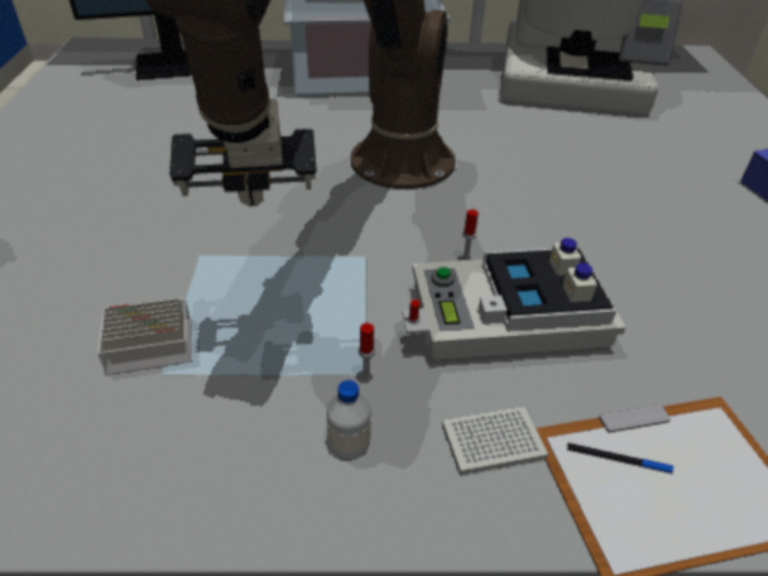

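```bash
python3 - <<'E'
from h import *
s=snapshot("scene");t=snapshot("top")
T=lambda x,y:(95+(x+.5)/5-.5,150+(y+.5)/5-.5)
print("knob top",onz(t,*T(642,109),.098),"notch ~(.6004,-.0057)")
bs=sorted(blobs(s["frame"],(112,80,30),(135,255,255))[0],key=lambda b:b[1][0]); bt=blobs(t["frame"],(112,80,30),(135,255,255))[0]
print(bs,bt)
for a in bs[:2]:
  for b in bt: print(tri(t,b[1],s,a[1]))
o=observe();print(o["time_s"],np.abs(o["dq"]).max())
sign_off()
E
```

```text
knob top [ 0.60098378 -0.00972816  0.098     ] notch ~(.6004,-.0057)
[(np.int32(80), [378.61, 162.85], [374, 159, 11, 9]), (np.int32(101), [388.74, 179.89], [384, 174, 11, 12]), (np.int32(396), [504.92, 115.56], [494, 99, 18, 35])] [(np.int32(85), [114.71, 183.49], [110, 179, 11, 10]), (np.int32(85), [116.71, 210.49], [112, 206, 11, 10])]
(array([0.56007939, 0.22937525, 0.18264347]), np.float64(0.013451679458038917))
(array([0.49834529, 0.24760381, 0.13396955]), np.float64(0.0009650782723085239))
(array([0.56486706, 0.25513217, 0.13480801]), np.float64(0.0012302018009809252))
(array([0.50008606, 0.27640455, 0.07969085]), np.float64(0.01775177393316101))
49.45 0.005180434968554361
the job is handed in; nothing more can be done
```

The job is handed in at about 49 s. I found two vials on the bench. Both are sealed and standing in the two +y cutouts, the lock pin is parked in the notch, and the start button was pressed after that. `sign_off` gave no verdict.

**Last checks**
- **Vials:** Both images show them upright in separate cutouts. I pressed each cap against a hard stop, at 23 N for one and 36 N for the other. The two cap heights agree, at about 0.134–0.135 m for the cap blob centres.
- **Pin:** It was still in its bore until both vials were sealed and loaded. It now hangs upright, about 4 mm toward the open side of the notch point and under 1 mm off along x. The flange touched the bracket at the expected height.
- **Start button:** It has sprung back out and looks as it did at the start.
- **Bystanders and arm:** The bottle, well plate and card box look unmoved, and the arm was clear and still.

**What disagreed**
- **Button height:** The stop came about 3 mm higher than the listed heights predict, and my first press reached 84 N. I suspected the button's collar was in the way, so I pressed again with the tool tilted. It met the same stop after a spring force over about 6 mm of travel, so I take it as fully pressed.
- **Platform shift:** Sealing the first cap dragged the platform about 3–4 mm toward +x, by image, more than the stated 1.5 mm either way. The pin stayed in its bore.
- **Camera offset:** The scene camera sits about 3–4 mm off the robot in y. I relied on the top view and contact forces where it mattered.

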